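Load four circuit boards into their test nests

TASK

Get the test run ready: lay the four circuit boards, one after another, into the test nests of their size (long brown board in the long nest, middle-sized green board in the middle one, one small green board in each of the two small nests, no matter which of the two), parts up, fully down between the locating pins and with the red and black leads over the nest's lead terminal. Leave the two green half housings where they lie.

Things in the scene. Friction and masses are not known exactly. Their poses are not given: they have to be found in the camera images.
- board_long_mid (a point): The long brown circuit board, 50 x 170 mm, 8 mm thick with its parts, plus a red and a black stiff lead 34 mm long out of one end. Loose, flat, parts up. This point: middle of the board without leads, half-way up (4 mm). z up, x across the width (grip along it, by the long edges), y along the length; leads leave at the -y end.
- board_medium_mid (a point): Middle-sized green circuit board, 35 x 75 mm, 8 mm thick with its parts, plus a red and a black stiff lead 34 mm long out of one end. Loose, flat, parts up. This point: middle of the board without leads, half-way up (4 mm). z up, x across the width (grip along it, by the long edges), y along the length; leads leave at the -y end.
- board_small_a_mid (a point): A small green circuit board carrying mostly black chips, 30 x 60 mm, 8 mm thick with its parts, plus a red and a black stiff lead 34 mm long out of one end. Loose, flat, parts up. This point: middle of the board without leads, half-way up (4 mm). z up, x across the width (grip along it, by the long edges), y along the length; leads leave at the -y end.
- board_small_b_mid (a point): A small green circuit board carrying white connectors, 32 x 62 mm, 8 mm thick with its parts, plus a red and a black stiff lead 34 mm long out of one end. Loose, flat, parts up. This point: middle of the board without leads, half-way up (4 mm). z up, x across the width (grip along it, by the long edges), y along the length; leads leave at the -y end.
- nest_long: Long test nest, grey plate: fixed base plate 79 x 244 mm, 12 mm high; black seat, top at z 20 mm, between 8 steel pins (8 mm thick, round tips at z 33) round a 55 x 175 mm space; sides open 150 mm for fingers. Origin: on the table under the plate's centre, z up, y lengthwise; low grey lead terminal (top z 20) at the -y end; seat middle at x 0, y +18 mm.
- nest_medium: Middle-sized test nest, blue plate: fixed base plate 64 x 149 mm, 12 mm high; black seat, top at z 20 mm, between 8 steel pins (8 mm thick, round tips at z 33) round a 40 x 80 mm space; sides open 55 mm for fingers. Origin: on the table under the plate's centre, z up, y lengthwise; low grey lead terminal (top z 20) at the -y end; seat middle at x 0, y +18 mm.
- nest_small_a: One of two equal small test nests, dark red plate: fixed base plate 61 x 136 mm, 12 mm high; black seat, top at z 20 mm, between 8 steel pins (8 mm thick, round tips at z 33) round a 37 x 67 mm space; sides open 42 mm for fingers. Origin: on the table under the plate's centre, z up, y lengthwise; low grey lead terminal (top z 20) at the -y end; seat middle at x 0, y +18 mm.
- nest_small_b: Other of two equal small test nests, dark red plate: fixed base plate 61 x 136 mm, 12 mm high; black seat, top at z 20 mm, between 8 steel pins (8 mm thick, round tips at z 33) round a 37 x 67 mm space; sides open 42 mm for fingers. Origin: on the table under the plate's centre, z up, y lengthwise; low grey lead terminal (top z 20) at the -y end; seat middle at x 0, y +18 mm.
- shell_1_mid (a point): A bright green moulded half housing (27 x 74 x 13 mm), open side up: not a circuit board. Loose. This point is its middle, half-way up; y along its length. Right behind it stands a large cardboard carton of tubes, about 0.2 m tall, with its nearest corner 0.60 m ahead of the robot and 0.11 m to the left: carry things round in front of it.
- shell_2_mid (a point): A second bright green moulded half housing, like the first. Loose. This point is its middle, half-way up; y along its length.
There are look-alikes about, which are no part of the job. What is shaped like the part that bears board_small_a_mid but purple is not meant. What is shaped like the part that bears board_medium_mid but purple is not meant.

How it is judged:
By the outcome, as a careful person would: the job done as asked, in the order asked, and still so for the second after the job is handed in, with the robot touching nothing.
It also fails if it takes over 128 s, if anything falls off the work surface, if the arm or the gripper's body presses on something with over 40 N, if the wrist force passes 120 N, or if a joint passes its speed limit or range.

ROBOT

A 6-joint arm with a two-finger parallel gripper is mounted at the origin on a cart in front of the work surface, level with it; the furniture and walls round the work are solid. World frame = base frame: x ahead of the robot, y to its left, z up, the work surface at z = 0. Lengths are in m, angles in rad, forces in N, time in s.
With the tool pointing down it reaches from about 0.275 to 0.875 m from the base axis. Payload 12.5 kg.
Tool frame: the origin (TCP) lies on the centre line of the jaws, within the pads' length; the fingertips stand 22 mm ahead of it and the grasp point (between the pads) lies 3 mm ahead of it (env.finger_overhang is the distance from the TCP to the fingertips, in m); z points along the fingers, y is the direction in which the jaws open and shut (so a half turn about z gives the same grasp; the last joint's range is limited). The gripper opens to 85 mm and grips with 20 to 120 N. Pads are 22 mm wide; open, the fingers measure 114 mm over their backs; the gripper's body (76 mm by 85 mm) begins 54 mm behind the grasp point. The pads swing forward as they close: fully open they stand 13 mm farther back than shut.
Start: joints at [-1.24, 0.351, 1.652, -0, 1.139, -0.085], TCP at [0.222, -0.503, 0.253] pointing down, gripper open.
Joint ranges: [-2.75, 2.75], [-0.79, 2.1], [0.01, 2.65], [-1.57, 4.71], [0.07, 3.14], [-2.87, 2.87]. Speed limits (rad/s): [2.22, 2.22, 2.79, 3.14, 3.14, 3.14].

INTERFACE

Orientations are given as a unit quaternion [w, x, y, z].
In Python, from plant import env gives the robot as it stands.
- The arm moves only by the tool play_rows, never from a script. Its argument "plan" is text: rows parted by semicolons, each of 4 numbers parted by spaces: the shift along the tool's x, y, z in cm, then the turn about the tool's z in degrees. In form: x y z roll; .... A call has 1 to 20 rows; each row shifts and turns the pose as measured when the row begins, along the tool's axes as they then stand; what a row does not reach is not made up. A row lasts 1/8 s, in which the tool goes at most 62.5 mm and 10.7 degrees, less where a joint would pass 70% of its speed; a pose out of reach is approached as far as the arm can. A call is refused whole if a number of a shift passes 6.25 or a number of a turn 10.7, either way. A call with a gripper value outside its range is refused whole. "fingers" is the finger opening in cm, from 0 to 8.54, set as the call begins (left out, the last holds). The fingers move at their own pace and stop on an object; the grip force is fixed at half the most. Time passes only in rows, so rows that do not move let the fingers close. It gives the time, the measured TCP pose, the force and the opening at its end, in the units of the state.
- env.sense(): the state, without advancing time (a new reading comes with each control period).
- env.snapshot(name): name is "scene" or "top" or "wrist"; returns (picture, depth): 384x512x3 uint8, red, green, blue; 384x512 float32, m along the optical axis (not along the pixel's ray), 0 where there is no reading.
- env.camera_info(name): a dict with "mtx" (3x3 intrinsics, pixels), "dist_coeffs" ([k1, k2, p1, p2, k3] as OpenCV has them; the pictures are not rectified), "R" (3x3) and "t" (3): a world point X has camera coordinates R X + t; the wrist camera has in their place "T_tool_cam" (4x4, takes a point from camera to tool coordinates, whose origin is the TCP and whose axes are the flange's). Camera axes: x right, y down, z forward; pixel columns grow to the right and rows downward; lengths in m; the calibration is good to about 2 mm. A picture is of the moment at which its call begins: read the wrist's pose just before it. camera_info takes no time and is no camera call.
- env.finish_job(): hands the job in, once; it reports no verdict.
The state is a dict: "time": time; "joint_pos": joint angles; "joint_velocities": joint speeds; "effort": joint torques, N m; "tcp_pos": TCP position; "tool_rot": TCP orientation; "contact_force": force on the tool from outside, world axes, zero at the start; "ft_torque": the same for the moment, N m; "width": opening from 0.0 (shut) to 1.0 (fully open).
Only numpy, scipy, OpenCV 4.12 (cv2) and the standard library are available. Lean on these libraries where they do the work, as an engineer would, in place of code of your own. Each camera call takes 0.05 s, during which the arm holds its last target.

## Working session

There is one attempt and no reset: what is moved stays moved. The work goes in short steps, Python scripts to look and compute and a tool call to move; the robot and the scene stay as the last step left them, time stands still between calls to the robot, and variables do not carry over. Pictures are saved under pics/ and viewed, and the job is handed in when it is done.

Besides the shell and the picture viewer there is one more tool, called after "Emit:" in YAML: its name, and indented under it one key for each argument. play_rows: Moves the arm, as the interface text tells. Its arguments: {"type":"object","properties":{"plan":{"type":"string"},"fingers":{"type":"number"}},"required":["plan"]}

```bash
mkdir -p pics; ls
python3 - <<'E'
from plant import env
import cv2,numpy as np
np.set_printoptions(precision=4,suppress=True)
print(env.sense())
for n in("scene","top","wrist"):
    p,d=env.snapshot(n); cv2.imwrite(f"pics/{n}0.png",p[:,:,::-1]); np.save(f"pics/{n}0d.npy",d)
    print(n,env.camera_info(n))
E
```

```text
pics
{'time': 0.0, 'joint_pos': array([-1.2396,  0.3513,  1.6525, -0.    ,  1.1391, -0.0846]), 'joint_velocities': array([-0.0016,  0.0009,  0.0008,  0.0018,  0.0009,  0.001 ]), 'effort': array([  0.0009, -50.6099, -29.1401,  -0.0001,   0.0045,  -0.    ]), 'tcp_pos': array([ 0.2221, -0.5028,  0.2527]), 'tool_rot': array([-0.0006,  0.9785,  0.2064, -0.0001]), 'contact_force': array([-0.0225, -0.5834, -0.0036]), 'ft_torque': array([ 0.0136,  0.0349, -0.0035]), 'width': 1.0008068132089534}
scene {'mtx': array([[451.741 ,   0.    , 252.1345],
       [  0.    , 451.741 , 193.0341],
       [  0.    ,   0.    ,   1.    ]]), 'dist_coeffs': array([-0.084,  0.   ,  0.   ,  0.   ,  0.   ]), 'R': array([[ 0.8321, -0.5546,  0.0036],
       [-0.4081, -0.6166, -0.6732],
       [ 0.3756,  0.5587, -0.7394]]), 't': array([-0.4063,  0.2746,  1.2528])}
top {'mtx': array([[450.0132,   0.    , 260.7353],
       [  0.    , 450.0132, 198.1079],
       [  0.    ,   0.    ,   1.    ]]), 'dist_coeffs': array([-0.0294,  0.    ,  0.    ,  0.    ,  0.    ]), 'R': array([[-0.0242, -0.9997, -0.0031],
       [-0.9852,  0.0244, -0.1696],
       [ 0.1696, -0.001 , -0.9855]]), 't': array([0.0674, 0.5349, 1.2797])}
wrist {'mtx': array([[281.4385,   0.    , 253.7649],
       [  0.    , 281.4385, 191.9098],
       [  0.    ,   0.    ,   1.    ]]), 'dist_coeffs': array([-0.0171,  0.    ,  0.    ,  0.    ,  0.    ]), 'T_tool_cam': array([[ 0.0002, -0.9496, -0.3135,  0.0804],
       [ 1.    ,  0.0004, -0.0004, -0.0006],
       [ 0.0005, -0.3135,  0.9496, -0.1199],
       [ 0.    ,  0.    ,  0.    ,  1.    ]])}
```

View pics/top0.png

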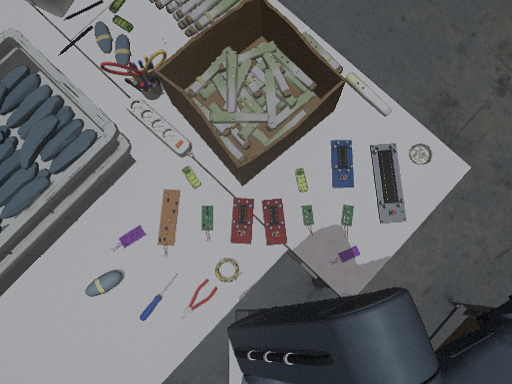

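View pics/scene0.png

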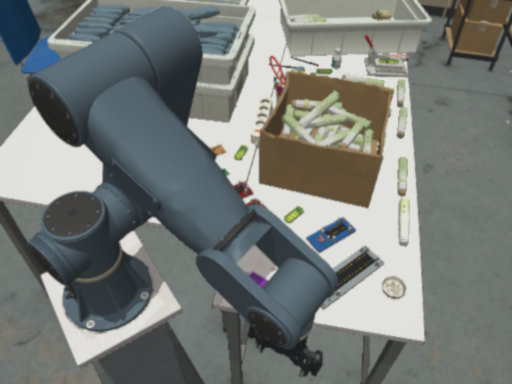

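View pics/wrist0.png

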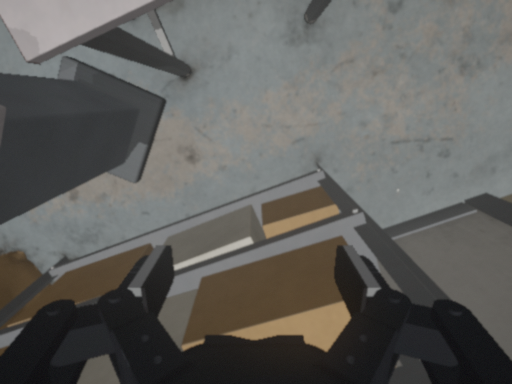

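```bash
cat > h.py <<'E'
import numpy as np,cv2
from scipy.spatial.transform import Rotation as Ro
np.set_printoptions(precision=4,suppress=True)
def cam(env,n,s=None):
    i=env.camera_info(n)
    if n=="wrist":
        q=s["tool_rot"];Rt=Ro.from_quat([q[1],q[2],q[3],q[0]]).as_matrix()
        T=i["T_tool_cam"];Rc=Rt@T[:3,:3];o=Rt@T[:3,3]+s["tcp_pos"]
    else: Rc=i["R"].T;o=-Rc@i["t"]
    return dict(K=i["mtx"],D=i["dist_coeffs"],Rc=Rc,o=o)
def rays(c,px):
    n=cv2.undistortPoints(np.array(px,float).reshape(-1,1,2),c["K"],c["D"]).reshape(-1,2)
    return np.c_[n,np.ones(len(n))]@c["Rc"].T
def plane(c,px,z):
    r=rays(c,px);k=(z-c["o"][2])/r[:,2];return c["o"]+r*k[:,None]
def proj(c,X):
    R=c["Rc"].T;rv=cv2.Rodrigues(R)[0];return cv2.projectPoints(np.array(X,float).reshape(-1,3),rv,-R@c["o"],c["K"],c["D"])[0].reshape(-1,2)
def tri(obs): # [(cam,px)]
    A=np.zeros((3,3));b=np.zeros(3)
    for c,p in obs:
        r=rays(c,[p])[0];r/=np.linalg.norm(r);P=np.eye(3)-np.outer(r,r);A+=P;b+=P@c["o"]
    X=np.linalg.solve(A,b);return X
def yawof(q): # tool y axis dir in world, degrees
    Rt=Ro.from_quat([q[1],q[2],q[3],q[0]]).as_matrix();return Rt
E
python3 - <<'E'
from plant import env
from h import *
p=cv2.imread("pics/top0.png")
cv2.imwrite("pics/c1.png",cv2.resize(p[155:265,100:290],None,fx=4,fy=4,interpolation=cv2.INTER_CUBIC))
cv2.imwrite("pics/c2.png",cv2.resize(p[130:270,285:415],None,fx=4,fy=4,interpolation=cv2.INTER_CUBIC))
c=cam(env,"top")
for u in [(170,217),(207,217),(307,214),(347,214),(389,183),(342,163),(242,220),(274,221),(301,180),(191,177),(348,254)]: print(u,plane(c,[u],0.01))
E
```

```text
(170, 217) [[0.4917 0.3287 0.01  ]]
(207, 217) [[0.489  0.2171 0.01  ]]
(307, 214) [[ 0.4907 -0.0837  0.01  ]]
(347, 214) [[ 0.4877 -0.2041  0.01  ]]
(389, 183) [[ 0.5796 -0.3378  0.01  ]]
(342, 163) [[ 0.6457 -0.1978  0.01  ]]
(242, 220) [[0.4773 0.1121 0.01  ]]
(274, 221) [[0.4719 0.0161 0.01  ]]
(301, 180) [[ 0.5955 -0.0698  0.01  ]]
(191, 177) [[0.6133 0.2656 0.01  ]]
(348, 254) [[ 0.368  -0.2004  0.01  ]]
```

View pics/c1.png

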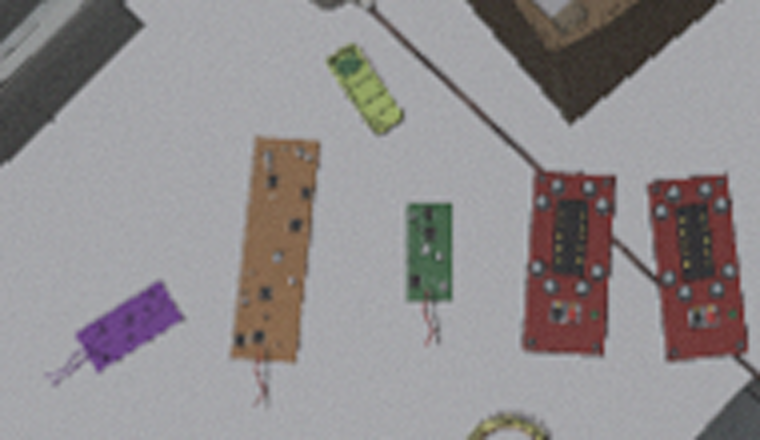

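View pics/c2.png

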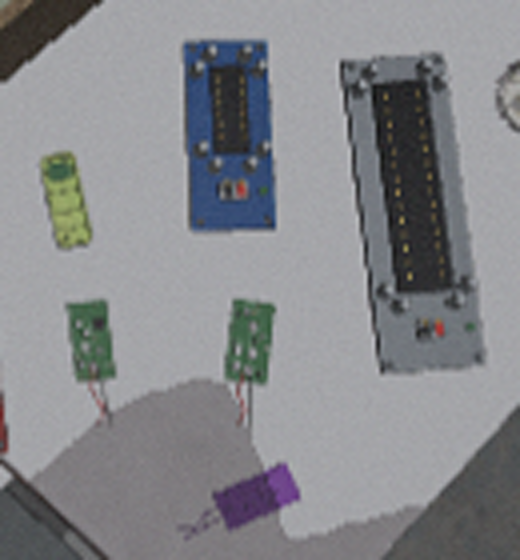

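Emit:
play_rows:
  plan: "0 0 0 8; 0 0 0 8; 0 0 0 8; 3.8 -3.8 0 0; 3.8 -3.8 0 0; 3.8 -3.8 0 0; 3.8 -3.8 0 0; 3.8 -3.8 0 0; 3.8 -3.8 0 0; 0 0 0 0; 0 0 0 0"
  fingers: 8.54

```text
time: 1.52
tcp_pos: [0.4599, -0.2716, 0.251]
tool_rot: [-0.002, 1.0, -0.01, -0.001]
contact_force: [0.3, -0.4, 0.7]
width: 0.999
```

```bash
cat > snap.py <<'E'
import sys,pickle
from plant import env
from h import *
def snap(name,w="wrist"):
    s=env.sense();p,d=env.snapshot(w);cv2.imwrite(f"pics/{name}.png",p[:,:,::-1])
    c=cam(env,w,s);pickle.dump((c,s,d),open(f"pics/{name}.pkl","wb"));print(s["tcp_pos"],s["tool_rot"],s["width"],s["time"]);return p,c,s
if __name__=="__main__": snap(*sys.argv[1:])
E
python3 snap.py w1
```

```text
[ 0.4599 -0.2716  0.251 ] [-0.0018  1.     -0.0096 -0.0011] 0.9988723073424737 1.525
```

View pics/w1.png

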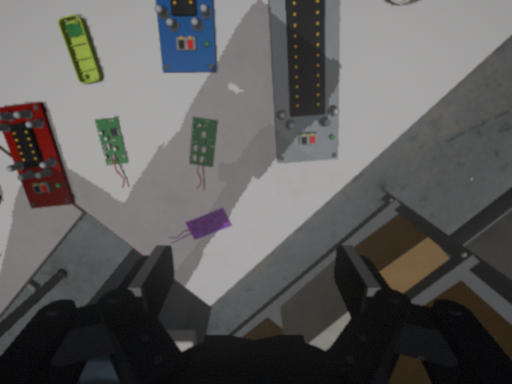

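Emit:
play_rows:
  plan: "0 -4 0 0; 0 -4 0 0; 0 -4 0 0; 0 -4 0 0; 0 -4 0 0; 0 0 0 0; 0 0 0 0"

```text
time: 2.45
tcp_pos: [0.4613, -0.0737, 0.2517]
tool_rot: [-0.001, 1.0, -0.016, -0.001]
contact_force: [0.2, 0.6, -0.5]
width: 0.998
```

```bash
python3 snap.py w2
```

```text
[ 0.4613 -0.0737  0.2517] [-0.0015  0.9999 -0.0163 -0.0009] 0.9982976222886677 2.45
```

Emit:
play_rows:
  plan: "0 -4 0 0; 0 -4 0 0; 0 -4 0 0; 0 -4 0 0; 0 -4 0 0; 0 0 0 0; 0 0 0 0"

```text
time: 3.38
tcp_pos: [0.471, 0.1233, 0.2519]
tool_rot: [-0.001, 1.0, -0.023, -0.001]
contact_force: [-0.2, 0.1, 0.9]
width: 0.997
```

```bash
python3 snap.py w3
```

```text
[0.471  0.1233 0.2519] [-0.0009  0.9997 -0.023  -0.0007] 0.9971843461178299 3.375
```

Emit:
play_rows:
  plan: "0 -4 0 0; 0 -4 0 0; 0 -4 0 0; 0 -4 0 0; 0 -4 0 0; 0 0 0 0; 0 0 0 0"

```text
time: 4.3
tcp_pos: [0.4853, 0.3195, 0.2521]
tool_rot: [-0.0, 1.0, -0.03, -0.0]
contact_force: [0.6, -0.6, -0.8]
width: 0.997
```

```bash
python3 snap.py w4
```

```text
[0.4853 0.3195 0.2521] [-0.0003  0.9996 -0.0299 -0.0005] 0.99727721191206 4.3
```

View pics/w2.png

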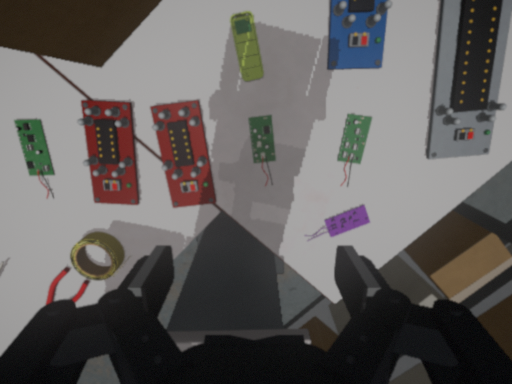

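View pics/w4.png

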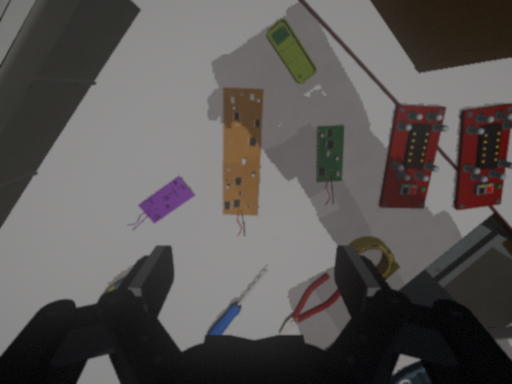

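```bash
cat > meas.py <<'E'
from h import *
import pickle
def load(n):
    c,s,d=pickle.load(open(f"pics/{n}.pkl","rb"));return cv2.imread(f"pics/{n}.png"),c,s,d
R={"brown":((8,80,60),(20,255,255)),"green":((50,70,25),(85,255,255)),"blue":((100,120,40),(125,255,255)),"red":((0,150,30),(6,255,255))}
def blobs(img,col,amin=150):
    h=cv2.cvtColor(img,cv2.COLOR_BGR2HSV);m=cv2.inRange(h,*map(np.array,R[col]))
    m=cv2.morphologyEx(m,cv2.MORPH_CLOSE,np.ones((5,5)))
    m=cv2.morphologyEx(m,cv2.MORPH_OPEN,np.ones((5,5)))
    out=[]
    for k in cv2.findContours(m,cv2.RETR_EXTERNAL,cv2.CHAIN_APPROX_NONE)[0]:
        if cv2.contourArea(k)>amin: out.append(k.reshape(-1,2).astype(float))
    return out
def rect(c,k,z):
    P=plane(c,k,z)[:,:2];(cx,cy),(w,h),a=cv2.minAreaRect((P*1000).astype(np.float32))
    b=cv2.boxPoints(((cx,cy),(w,h),a));e=[b[1]-b[0],b[2]-b[1]];L=max(e,key=np.linalg.norm)
    if L[0]<0:L=-L
    return cx/1000,cy/1000,max(w,h),min(w,h),np.degrees(np.arctan2(L[1],L[0]))
E
python3 - <<'E'
from meas import *
for n in("w1","w2","w3","w4"):
    im,c,s,d=load(n)
    for col in("brown","green"):
        for k in blobs(im,col):
            r=rect(c,k,0.003)
            if r[2]<40 : continue
            print(n,col,k.mean(0).round(),np.round(r,4), "len px",len(k))
E
```

```text
w1 brown [413. 265.] [  0.2957  -0.5085  95.0506  60.9144 -46.0968] len px 147
w1 green [112. 138.] [ 0.4918 -0.0845 56.0468 27.7128  4.2552] len px 137
w2 brown [471. 265.] [  0.2908  -0.3972 114.4065  60.7494 -48.5842] len px 179
w2 green [ 33. 144.] [ 0.4903  0.2183 72.0424 32.7912 -0.4794] len px 209
w3 brown [506. 280.] [ 0.2629 -0.2574 55.5339 24.6566 14.1394] len px 67
w3 brown [ 93. 150.] [  0.495    0.3355 167.9329  49.4762  -5.5927] len px 347
w3 green [185. 149.] [ 0.4945  0.2181 63.1982 30.9543 -2.7295] len px 135
w3 green [504. 135.] [ 0.4922 -0.2013 54.7978 24.7262 13.2698] len px 124
w4 brown [241. 154.] [  0.495    0.3361 168.118   48.4997  -5.8732] len px 359
```

Run:
```python
from meas import *
i4,c4,_,_=load("w4");i3,c3,_,_=load("w3")
def ctr(k): return cv2.boxPoints(cv2.minAreaRect(k.astype(np.float32))).mean(0)
a=[k for k in blobs(i4,"brown") if abs(k.mean(0)[0]-241)<20][0];b=[k for k in blobs(i3,"brown") if abs(k.mean(0)[0]-93)<20][0]
print(tri([(c4,ctr(a)),(c3,ctr(b))]), ctr(a),ctr(b))
print(cv2.cvtColor(i4,cv2.COLOR_BGR2HSV)[[140,150,160,170],[322,322,335,322]],cv2.cvtColor(i4,cv2.COLOR_BGR2HSV)[100,200],cv2.cvtColor(i4,cv2.COLOR_BGR2HSV)[120,400])
```

```text
[0.5011 0.3346 0.0033] [242.2098 151.1086] [ 93.4769 146.8154]
[[60 49 57]
 [60 72 57]
 [62 57 63]
 [15 13 38]] [  0   2 142] [  0 135  85]
```

Emit:
play_rows:
  plan: "-0.5 5 0 0; -0.5 5 0 0; -0.5 5 0 0; -0.5 5 0 0; 0 5 0 -2; 0 5 0 0; 0 5 0 0; 0 5 0 0; 0 5 0 0; 0 5 0 0; 2 4 0 0; 2 4 0 0; 4 2 0 0; 4 1 0 0; 0 0 0 0; 0 0 0 0"

```text
time: 6.35
tcp_pos: [0.5473, -0.3293, 0.2553]
tool_rot: [0.001, 1.0, -0.025, 0.002]
contact_force: [-0.1, 0.7, -0.9]
width: 1.003
```

```bash
python3 snap.py w5
```

```text
[ 0.5473 -0.3293  0.2553] [ 0.001   0.9997 -0.0245  0.0021] 1.00314986101739 6.35
```

View pics/w5.png

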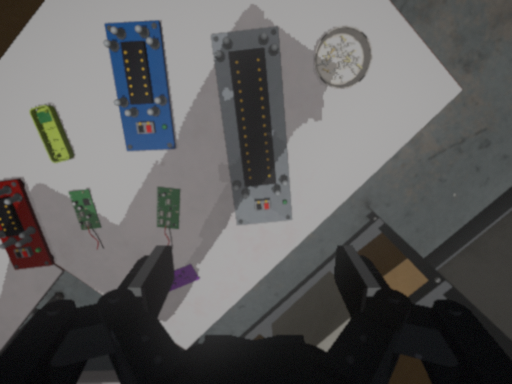

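Emit:
play_rows:
  plan: "0 -5 0 0; 0 -5 0 0; 0 -4 0 0; 0 0 0 0; 0 0 0 0"

```text
time: 7.02
tcp_pos: [0.55, -0.1867, 0.2567]
tool_rot: [0.001, 1.0, -0.026, 0.003]
contact_force: [-0.4, 0.2, -0.3]
width: 0.999
```

```bash
python3 snap.py w6
python3 - <<'E'
import cv2
for n in("w5","w6"):
    p=cv2.imread(f"pics/{n}.png"); cv2.imwrite(f"pics/{n}z.png",cv2.resize(p[10:230,90:350] if n=="w5" else p[10:230,170:430],None,fx=3,fy=2.7,interpolation=cv2.INTER_CUBIC)) if 0 else cv2.imwrite(f"pics/{n}z.png",cv2.resize(p[10:230,(90 if n=="w5" else 200):(300 if n=="w5" else 410)],None,fx=2.7,fy=2.7,interpolation=cv2.INTER_CUBIC))
E
```

```text
[ 0.55   -0.1867  0.2567] [ 0.0015  0.9997 -0.0261  0.0028] 0.999281235740215 7.025
```

View pics/w5z.png

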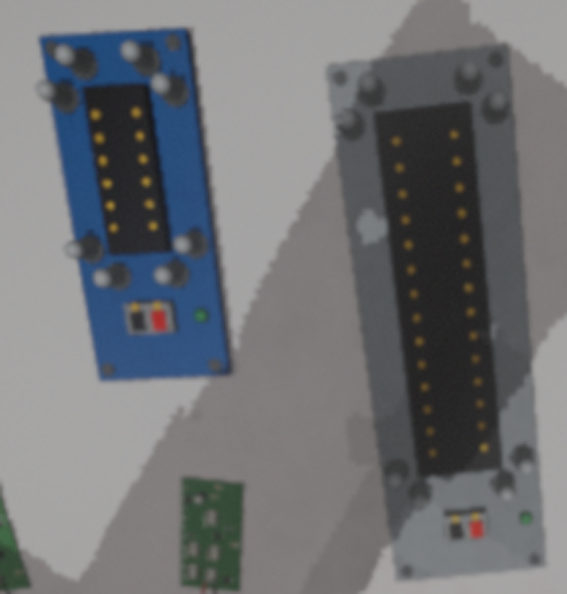

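View pics/w6z.png

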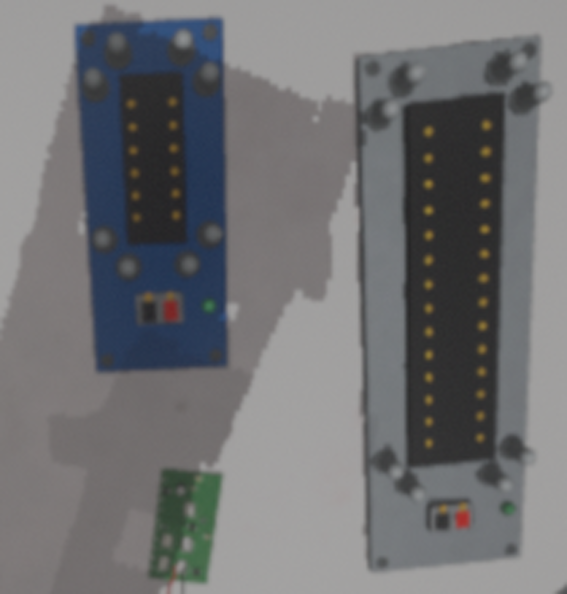

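```bash
cat > nest.py <<'E'
from meas import *
def seat(im,approx,rad):
    """dark seat region whose centre is near approx px: returns contour + gold dot centroids"""
    h=cv2.cvtColor(im,cv2.COLOR_BGR2HSV).astype(int);v=h[:,:,2]
    gold=((h[:,:,0]>10)&(h[:,:,0]<35)&(h[:,:,1]>90)&(v>60))
    dark=((v<48)|cv2.dilate(gold.astype(np.uint8),np.ones((3,3))).astype(bool)).astype(np.uint8)
    dark=cv2.morphologyEx(dark,cv2.MORPH_OPEN,np.ones((9,9)))
    best=None
    for k in cv2.findContours(dark,cv2.RETR_EXTERNAL,cv2.CHAIN_APPROX_NONE)[0]:
        if cv2.pointPolygonTest(k,approx,False)>=0: best=k
    if best is None: return None
    k=best.reshape(-1,2).astype(float)
    m=np.zeros(dark.shape,np.uint8);cv2.fillPoly(m,[best],1)
    # weighted centroid of gold
    n,l,st,ce=cv2.connectedComponentsWithStats((gold&(m>0)).astype(np.uint8))
    w=np.clip(im[:,:,2].astype(float)-im[:,:,0],0,None);D=[]
    for i in range(1,n):
        if st[i,4]<2: continue
        x,y=ce[i];x,y=int(round(x)),int(round(y));s=np.s_[y-2:y+3,x-2:x+3];Y,X=np.mgrid[s];W=w[s]-w[s].min();D.append([(X*W).sum()/W.sum(),(Y*W).sum()/W.sum()])
    return k,np.array(D)
E
python3 - <<'E'
from nest import *
for n,ap in(("w5",(137,73)),("w5",(253,117)),("w6",(258,70)),("w6",(367,110)),("w2",(107,142)),("w2",(180,143)),("w3",(235,145)),("w3",(310,145)),("w4",(418,146)),("w4",(488,146))):
    im,c,s,d=load(n);r=seat(im,ap,0)
    if r is None: print(n,ap,"none");continue
    k,D=r;P=plane(c,D,.02)
    g=cv2.minAreaRect((P[:,:2]*1000).astype(np.float32))
    print(n,ap,"seat",np.round(rect(c,k,.02),4),len(D),"dots",np.round(rect(c,D,.02),4))
E
```

```text
w5 (137, 73) seat [ 0.667  -0.1978 61.1931 27.1028 -1.1385] 12 dots [ 0.6647 -0.1963 45.9025 17.6389 -0.4834]
w5 (253, 117) seat [  0.6022  -0.3314 159.969   39.6365   3.2704] 28 dots [  0.6018  -0.3315 139.1814  25.3182   3.3507]
w6 (258, 70) seat [ 0.6634 -0.1962 64.3988 24.3167 -0.7297] 12 dots [ 0.6647 -0.1961 45.7349 17.5404 -0.2449]
w6 (367, 110) seat [ 0.6356 -0.3302 71.1354 34.6423  3.1005] 10 dots [ 0.6339 -0.3294 53.4522 25.1361  3.4877]
w2 (107, 142) seat [ 0.4976  0.1104 52.4881 25.3071 -6.0432] 10 dots [ 0.4961  0.1126 33.4941 16.6853 -4.984 ]
w2 (180, 143) none
w3 (235, 145) none
w3 (310, 145) none
w4 (418, 146) seat [ 0.4975  0.1147 54.1964 26.676  -4.0262] 10 dots [ 0.4961  0.1125 33.5822 16.6663 -4.6312]
w4 (488, 146) seat [ 0.4916  0.023  56.854  28.4258  5.3788] 10 dots [ 0.4906  0.0194 33.8315 16.7277  4.0996]
```

```bash
sed -i 's/def seat(im,approx,rad)/def seat(im,approx,th=48)/; s/v<48/v<th/' nest.py
python3 - <<'E'
from nest import *
res={}
for lab,n,ap in(("M","w5",(137,73)),("L","w5",(253,117)),("M","w6",(258,70)),("L","w6",(367,110)),("A","w2",(107,142)),("B","w2",(180,143)),("A","w3",(235,145)),("B","w3",(310,145)),("A","w4",(418,146)),("B","w4",(488,146))):
    im,c,s,d=load(n);need={"L":28,"M":12,"A":10,"B":10}[lab]
    for th in (40,45,48,52,56,60,65,70,80):
        r=seat(im,ap,th)
        if r is not None and len(r[1])==need: break
    else: print(lab,n,"fail");continue
    k,D=r;print(lab,n,th,np.round(rect(c,D,.02),4),"seat",np.round(rect(c,k,.02),4))
    # sort dots by world
    P=plane(c,D,.02);mid=P.mean(0);u=cv2.fitLine(P[:,:2].astype(np.float32),cv2.DIST_L2,0,1e-6,1e-6).ravel()[:2];u*=np.sign(u[0])
    a=(P-mid)[:,:2]@u;b=(P-mid)[:,:2]@[-u[1],u[0]]
    o=np.lexsort((a,b>0));res.setdefault(lab,[]).append((c,D[o]))
    print("   ",mid,np.degrees(np.arctan2(u[1],u[0])))
for lab,l in res.items():
    if len(l)>1:
        X=np.array([tri([(c,D[i]) for c,D in l]) for i in range(len(l[0][1]))]);print(lab,X.mean(0),X[:,2].std())
E
```

```text
M w5 48 [ 0.6647 -0.1963 45.9025 17.6389 -0.4834] seat [ 0.667  -0.1978 61.1931 27.1028 -1.1385]
    [ 0.6646 -0.1963  0.02  ] -0.3607507
L w5 48 [  0.6018  -0.3315 139.1814  25.3182   3.3507] seat [  0.6022  -0.3314 159.969   39.6365   3.2704]
    [ 0.6019 -0.3315  0.02  ] 3.3464534
M w6 48 [ 0.6647 -0.1961 45.7349 17.5404 -0.2449] seat [ 0.6634 -0.1962 64.3988 24.3167 -0.7297]
    [ 0.6646 -0.1961  0.02  ] -0.39906588
L w6 56 [  0.6018  -0.3313 139.3228  25.2018   3.4015] seat [  0.6025  -0.3294 160.3705  41.3427   3.222 ]
    [ 0.6018 -0.3313  0.02  ] 3.4150407
A w2 48 [ 0.4961  0.1126 33.4941 16.6853 -4.984 ] seat [ 0.4976  0.1104 52.4881 25.3071 -6.0432]
    [0.496  0.1126 0.02  ] -4.997907
B w2 65 [ 0.4904  0.0197 33.3542 17.4434  5.6532] seat [ 0.4911  0.0185 53.1644 24.6249  4.566 ]
    [0.4905 0.0196 0.02  ] 4.594892
A w3 fail
B w3 fail
A w4 45 [ 0.4961  0.1125 33.5822 16.6663 -4.6312] seat [ 0.4969  0.1147 53.5011 26.1166 -5.3675]
    [0.4961 0.1126 0.02  ] -4.8294797
B w4 40 [ 0.4906  0.0194 33.8315 16.7277  4.0996] seat [ 0.4917  0.023  55.0441 27.5618  6.2142]
    [0.4906 0.0194 0.02  ] 3.5717955
M [ 0.6647 -0.1961  0.0196] 0.0002523936847450111
L [ 0.6018 -0.3315  0.0195] 0.0003281429626167099
A [0.496  0.1126 0.02  ] 0.0001739616699917323
B [0.4906 0.0195 0.0202] 0.00033046907218399767
```

```bash
cat > go.py <<'E'
import sys
from plant import env
from h import *
s=env.sense();q=s["tool_rot"];Rt=Ro.from_quat([q[1],q[2],q[3],q[0]]).as_matrix()
x,y,z,yaw=map(float,sys.argv[1:5])
cy=np.degrees(np.arctan2(Rt[1,0],Rt[0,0]));roll=(cy-yaw+180)%360-180
print("pos",s["tcp_pos"],"yaw",cy,"tilt z",Rt[:,2],"q6",s["joint_pos"][5],"F",s["contact_force"],"w",s["width"])
d=np.array([x,y,z])-s["tcp_pos"]
a=np.radians(yaw);R2=np.array([[np.cos(a),np.sin(a),0],[np.sin(a),-np.cos(a),0],[0,0,-1]]).T
# columns tool x,y,z at target yaw
T=np.array([[np.cos(a),np.sin(a),0],[np.sin(a),-np.cos(a),0],[0,0,-1]])
print("cm now-axes",Rt.T@d*100,"after roll",T@d*100,"roll",roll)
E
python3 go.py 0.44 0.336 0.25 -5.8; python3 -c "
from plant import env;print(env.finger_overhang)"
```

```text
pos [ 0.55   -0.1868  0.2567] yaw -3.008741096405535 tilt z [ 0.0054 -0.003  -1.    ] q6 1.2161846475549087 F [ 0.8312 -0.5559  0.1569] w 1.0013227765325405
cm now-axes [-13.7315 -51.6362   0.455 ] after roll [-16.2262 -50.905    0.6686] roll 2.7912589035944677
0.022
```

Emit:
play_rows:
  plan: "-4 -4 0 0; -4 -4.2 0 0; -4 -4.2 0 0; -1.8 -4.5 0 0; 0 -5 0 0; 0 -5 0 0; 0 -5 0 0; 0 -5 0 0; 0 -5 0 0; 0 -5 0 0; 0 -4 0 3; 0 0 0 0; 0 0 0 0"

```text
time: 8.7
tcp_pos: [0.4432, 0.3331, 0.2544]
tool_rot: [0.002, 0.998, -0.063, 0.005]
contact_force: [0.7, -0.9, 0.2]
width: 1.0
```

```bash
python3 snap.py b1
cat > board.py <<'E'
from meas import *
import sys
R["green"]=((45,38,25),(85,255,255));R["brown"]=((8,80,40),(20,255,255))
def bd(n,z=0.003):
    im,c,s,d=load(n);o=[]
    for col in("brown","green"):
        for k in blobs(im,col):
            r=rect(c,k,z)
            if 50<r[2]<180 and 24<r[3]<60 and r[0]>0.35:
                o.append((col,k,r));print(n,col,cv2.boxPoints(cv2.minAreaRect(k.astype(np.float32))).mean(0).round(1),np.round(r,4))
    return c,o
if __name__=="__main__":
    for n in sys.argv[1:]: bd(n)
E
python3 board.py b1 w4 w3 w2 w1 w5 w6
```

```text
[0.4432 0.3331 0.2544] [ 0.0018  0.998  -0.0626  0.0053] 1.000226461322913 8.7
b1 brown [245.4 120.6] [  0.4949   0.3361 167.9012  48.2313  -5.8029]
b1 green [336.6 116.5] [ 0.4901  0.2196 72.9938 33.3653 -0.2398]
w4 brown [242.2 151.1] [  0.495    0.3361 168.118   48.4997  -5.8732]
w4 green [329.4 153. ] [ 0.49    0.2196 72.7743 33.3977 -0.3311]
w3 brown [ 93.5 146.8] [  0.495    0.3355 167.9329  49.4762  -5.5927]
w3 green [181.2 150. ] [ 0.4901  0.2189 73.4403 33.275  -0.3579]
w3 green [411.8 139.5] [ 0.4913 -0.0833 58.3928 29.0027  4.7389]
w3 green [499.5 136. ] [ 0.4898 -0.199  58.9934 30.2246 13.27  ]
w2 green [ 33.9 147. ] [ 0.4903  0.2184 73.3146 34.5094  0.0635]
w2 green [261.9 138.5] [ 0.4911 -0.0841 57.8801 27.8355  4.8076]
w2 green [354.3 138.4] [ 0.4878 -0.2035 60.7457 30.7622 -9.228 ]
w1 green [202.7 141.6] [ 0.4875 -0.2041 60.1211 29.8286 -9.481 ]
w1 green [111.4 141. ] [ 0.4909 -0.0846 58.539  28.9036  3.9719]
w5 brown [392.5 267. ] [  0.3725  -0.5345 120.2715  51.3923  43.7416]
w5 brown [20.5 27. ] [  0.7361  -0.0503  84.8545  34.5389 -51.0444]
w5 green [ 84.4 209.1] [ 0.4914 -0.0846 58.2027 29.1798  5.0509]
w5 green [168.  207.5] [ 0.4879 -0.2043 59.2134 28.4429 -7.599 ]
w6 green [183.6 206.3] [ 0.4916 -0.0842 57.8887 27.6213  4.8453]
w6 green [268.4 204.5] [ 0.4877 -0.2043 60.9353 29.8015 -9.4977]
```

View pics/b1.png

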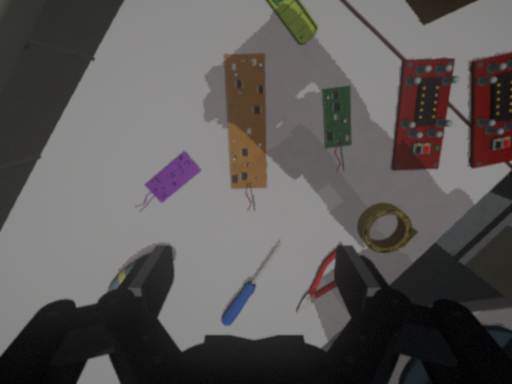

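```bash
python3 go.py 0.495 0.336 0.06 -5.8
```

```text
pos [0.4433 0.333  0.2545] yaw -7.205789032098841 tilt z [ 0.0106 -0.004  -0.9999] q6 2.265066220230362 F [-0.0471 -0.5082 -0.551 ] w 1.0017146433417796
cm now-axes [ 4.8775 -0.9976 19.5009] after roll [ 5.1145 -0.8204 19.4484] roll -1.405789032098852
```

Emit:
play_rows:
  plan: "2.5 -0.4 0 -1.4; 2.5 -0.4 2 0; 0 0 5 0; 0 0 5 0; 0 0 4 0; 0 0 3 0; 0 0 0 0; 0 0 0 0"
  fingers: 6.6

```text
time: 9.75
tcp_pos: [0.5023, 0.3257, 0.0639]
tool_rot: [0.001, 0.998, -0.055, 0.008]
contact_force: [0.1, 0.2, 0.4]
width: 0.774
```

```bash
python3 go.py 0.495 0.336 0.025 -5.8; python3 snap.py b2
```

```text
pos [0.5023 0.3257 0.0639] yaw -6.297572424823219 tilt z [ 0.0155 -0.0022 -0.9999] q6 2.1912143169423834 F [0.1006 0.179  0.3893] w 0.7737592269675719
cm now-axes [-0.8973 -0.942   3.8769] after roll [-0.8281 -0.9475  3.8909] roll -0.4975724248232325
[0.5023 0.3257 0.0639] [ 0.0007  0.9985 -0.0549  0.0078] 0.7737592269675719 9.75
```

View pics/b2.png

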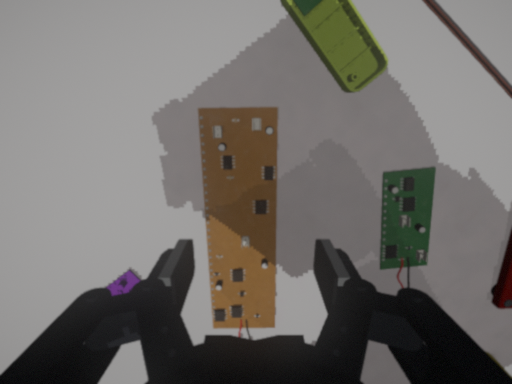

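Emit:
play_rows:
  plan: "-0.85 -0.95 0 -0.5; 0 0 0 0; 0 0 1 0; 0 0 1 0; 0 0 0 0"

```text
time: 10.42
tcp_pos: [0.4954, 0.3375, 0.045]
tool_rot: [-0.0, 0.999, -0.05, 0.009]
contact_force: [-0.2, 0.6, -0.3]
width: 0.77
```

```bash
python3 go.py 0.495 0.336 0.026 -5.8; python3 snap.py b3
```

```text
pos [0.4954 0.3375 0.045 ] yaw -5.724403675456198 tilt z [ 0.0189 -0.0003 -0.9998] q6 2.2052316685548536 F [-0.1732  0.6263 -0.3391] w 0.7704557323006515
cm now-axes [-0.0583  0.1611  1.8978] after roll [-0.0224  0.158   1.8989] roll 0.07559632454379539
[0.4954 0.3375 0.045 ] [-0.0003  0.9987 -0.0499  0.0094] 0.7704557323006515 10.425
```

View pics/b3.png

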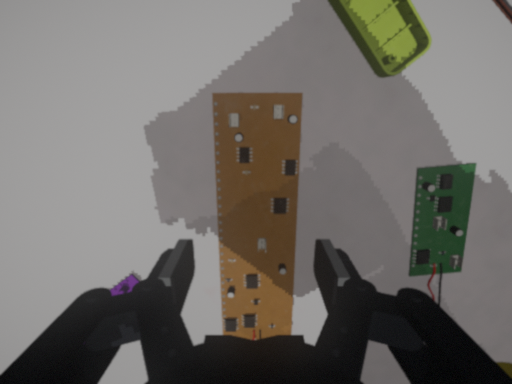

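Emit:
play_rows:
  plan: "0 0.15 0.8 0; 0 0 0.7 0; 0 0 0.3 0; 0 0 0 0"

```text
time: 10.98
tcp_pos: [0.4959, 0.3359, 0.026]
tool_rot: [-0.0, 0.999, -0.05, 0.01]
contact_force: [0.5, 0.4, 0.3]
width: 0.776
```

```bash
python3 go.py 0.495 0.336 0.024 -5.8
```

```text
pos [0.4959 0.3359 0.026 ] yaw -5.744249420052135 tilt z [ 0.0192 -0.0001 -0.9998] q6 2.2033747431981627 F [0.5266 0.4313 0.335 ] w 0.7758098813094184
cm now-axes [-0.0974 -0.0017  0.1981] after roll [-0.0935 -0.002   0.1999] roll 0.05575057994786903
```

```bash
python3 snap.py b4
cat > tips.py <<'E'
from meas import *
import sys
im,c,s,d=load(sys.argv[1])
v,u=np.mgrid[0:384,0:512];m=(d>0.02)&(d<0.5)&(v>200)
px=np.c_[u[m],v[m]].astype(float);r=rays(c,px)
# rays have z_cam=1 scaling
P=c["o"]+r*d[m][:,None]
q=s["tool_rot"];Rt=Ro.from_quat([q[1],q[2],q[3],q[0]]).as_matrix()
T=(P-s["tcp_pos"])@Rt
for sg in(-1,1):
    f=(np.abs(T[:,0])<0.02)&(sg*T[:,1]>0.01)&(sg*T[:,1]<0.06)&(P[:,2]>0.0)
    h=np.histogram(T[f,2],bins=np.arange(-.06,.04,.004));print(sg,dict(zip((h[1][:-1]*1000).round().astype(int),h[0])))
E
python3 tips.py b4
```

```text
[0.4959 0.3359 0.026 ] [-0.0005  0.9987 -0.0501  0.0096] 0.7758098813094184 10.975
-1 {np.int64(-60): np.int64(1433), np.int64(-56): np.int64(1198), np.int64(-52): np.int64(1010), np.int64(-48): np.int64(678), np.int64(-44): np.int64(935), np.int64(-40): np.int64(1704), np.int64(-36): np.int64(676), np.int64(-32): np.int64(477), np.int64(-28): np.int64(172), np.int64(-24): np.int64(288), np.int64(-20): np.int64(192), np.int64(-16): np.int64(256), np.int64(-12): np.int64(210), np.int64(-8): np.int64(216), np.int64(-4): np.int64(187), np.int64(0): np.int64(165), np.int64(4): np.int64(162), np.int64(8): np.int64(131), np.int64(12): np.int64(57), np.int64(16): np.int64(3), np.int64(20): np.int64(1207), np.int64(24): np.int64(552), np.int64(28): np.int64(0), np.int64(32): np.int64(0)}
1 {np.int64(-60): np.int64(1380), np.int64(-56): np.int64(1226), np.int64(-52): np.int64(1028), np.int64(-48): np.int64(714), np.int64(-44): np.int64(994), np.int64(-40): np.int64(1764), np.int64(-36): np.int64(709), np.int64(-32): np.int64(463), np.int64(-28): np.int64(181), np.int64(-24): np.int64(294), np.int64(-20): np.int64(208), np.int64(-16): np.int64(250), np.int64(-12): np.int64(229), np.int64(-8): np.int64(209), np.int64(-4): np.int64(194), np.int64(0): np.int64(180), np.int64(4): np.int64(158), np.int64(8): np.int64(125), np.int64(12): np.int64(65), np.int64(16): np.int64(4), np.int64(20): np.int64(1211), np.int64(24): np.int64(386), np.int64(28): np.int64(0), np.int64(32): np.int64(0)}
```

View pics/b4.png

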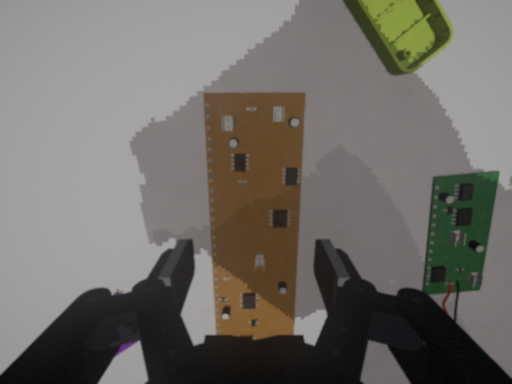

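Emit:
play_rows:
  plan: "-0.1 0 0.4 0; 0 0 0.3 0; 0 0 0 0"

```text
time: 11.4
tcp_pos: [0.4952, 0.3362, 0.019]
tool_rot: [-0.001, 0.999, -0.05, 0.01]
contact_force: [1.3, -0.6, -0.6]
width: 0.776
```

Emit:
play_rows:
  plan: "0 0 0 0; 0 0 0 0; 0 0 0 0; 0 0 0 0; 0 0 0 0; 0 0 0 0"
  fingers: 4.4

```text
time: 12.15
tcp_pos: [0.4954, 0.3363, 0.0197]
tool_rot: [-0.001, 0.999, -0.05, 0.01]
contact_force: [-0.9, -1.6, 1.0]
width: 0.561
```

```bash
python3 go.py 0.495 0.336 0.019 -5.8;python3 snap.py b5;python3 tips.py b5
```

```text
pos [0.4954 0.3363 0.0197] yaw -5.7399484947933335 tilt z [ 0.0205  0.0006 -0.9998] q6 2.2046723308705154 F [-0.909  -1.6265  1.0209] w 0.560894778681633
cm now-axes [-0.0418  0.0324  0.0675] after roll [-0.0404  0.0323  0.0684] roll 0.06005150520667257
[0.4954 0.3363 0.0197] [-0.0008  0.9987 -0.0501  0.0102] 0.560894778681633 12.15
-1 {np.int64(-60): np.int64(1457), np.int64(-56): np.int64(1484), np.int64(-52): np.int64(1222), np.int64(-48): np.int64(920), np.int64(-44): np.int64(717), np.int64(-40): np.int64(1279), np.int64(-36): np.int64(1603), np.int64(-32): np.int64(591), np.int64(-28): np.int64(408), np.int64(-24): np.int64(171), np.int64(-20): np.int64(320), np.int64(-16): np.int64(165), np.int64(-12): np.int64(199), np.int64(-8): np.int64(198), np.int64(-4): np.int64(169), np.int64(0): np.int64(165), np.int64(4): np.int64(145), np.int64(8): np.int64(138), np.int64(12): np.int64(149), np.int64(16): np.int64(1807), np.int64(20): np.int64(10), np.int64(24): np.int64(0), np.int64(28): np.int64(0), np.int64(32): np.int64(0)}
1 {np.int64(-60): np.int64(1495), np.int64(-56): np.int64(1470), np.int64(-52): np.int64(1219), np.int64(-48): np.int64(950), np.int64(-44): np.int64(755), np.int64(-40): np.int64(1270), np.int64(-36): np.int64(1604), np.int64(-32): np.int64(568), np.int64(-28): np.int64(420), np.int64(-24): np.int64(181), np.int64(-20): np.int64(318), np.int64(-16): np.int64(167), np.int64(-12): np.int64(202), np.int64(-8): np.int64(189), np.int64(-4): np.int64(178), np.int64(0): np.int64(158), np.int64(4): np.int64(150), np.int64(8): np.int64(140), np.int64(12): np.int64(271), np.int64(16): np.int64(1491), np.int64(20): np.int64(0), np.int64(24): np.int64(0), np.int64(28): np.int64(0), np.int64(32): np.int64(0)}
```

View pics/b5.png

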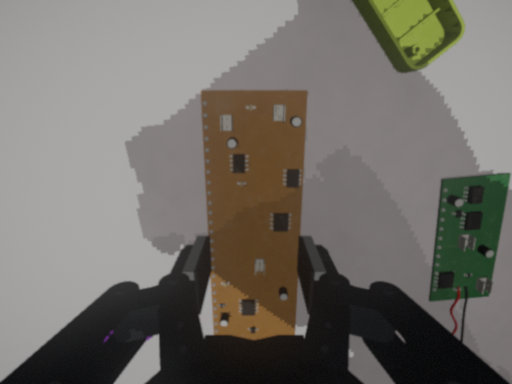

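Emit:
play_rows:
  plan: "0 0 -1 0; 0 0 -1 0; 0 0 0 0"

```text
time: 12.58
tcp_pos: [0.4951, 0.3364, 0.0413]
tool_rot: [-0.001, 0.999, -0.05, 0.01]
contact_force: [0.8, -0.6, -0.2]
width: 0.563
```

```bash
python3 snap.py b6;python3 go.py 0.495 0.336 0.019 -5.8
```

```text
[0.4951 0.3364 0.0413] [-0.001   0.9987 -0.0501  0.0104] 0.5631986960500317 12.575
pos [0.4949 0.3363 0.0408] yaw -5.736843279351994 tilt z [ 0.0204  0.0006 -0.9998] q6 2.204193034715655 F [-0.7598  0.5934 -0.7947] w 0.5633344234688649
cm now-axes [-0.0344  0.0323  2.1832] after roll [0.0098 0.0266 2.1835] roll 0.06315672064800992
```

View pics/b6.png

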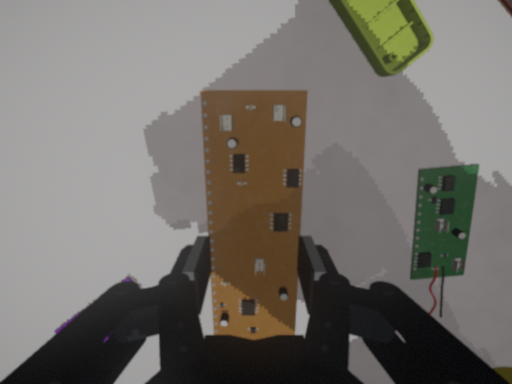

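Emit:
play_rows:
  plan: "0 0 -2 -3; 0 0 -2 -3; 0 0 -2 -3; -2 1 -2 0; -2 2 0 0; -2.2 3 0 0; -1.4 4 0 0; -0.2 4 0 0; -0.2 4 0 0; -0.2 4 0 0; -0.2 4 0 0; -0.2 4 0 0; -0.2 4 0 0; -0.2 4 0 0; -0.2 4 0 0; -0.2 4 0 0; 0 0 0 0"

```text
time: 14.75
tcp_pos: [0.425, -0.1434, 0.1209]
tool_rot: [0.0, 0.999, 0.032, 0.011]
contact_force: [-0.1, -0.1, -0.7]
width: 0.561
```

```bash
python3 go.py 0.6018 -0.3315 0.12 3.4
```

```text
pos [ 0.425  -0.1434  0.1209] yaw 3.649957943626356 tilt z [ 0.0219 -0.0001 -0.9998] q6 1.06261852329096 F [-0.1042 -0.0591 -0.6933] w 0.561257014565708
cm now-axes [16.4407 19.893   0.4764] after roll [16.5332 19.8218  0.0877] roll 0.24995794362635593
```

Emit:
play_rows:
  plan: "3 4 0 0; 3 4 0 0; 3 4 0 0; 3 4 0 0; 3 3 0 0; 1.4 0.8 0 0; 0 0 0 0; 0 0 0 0"

```text
time: 15.75
tcp_pos: [0.6054, -0.3281, 0.1214]
tool_rot: [-0.002, 0.999, 0.034, 0.008]
contact_force: [-0.3, 0.3, -0.7]
width: 0.557
```

```bash
python3 go.py 0.6018 -0.3315 0.06 3.4; python3 snap.py p1
```

```text
pos [ 0.6054 -0.3281  0.1214] yaw 3.8385723971728503 tilt z [ 0.0162  0.0044 -0.9999] q6 0.9277947622307593 F [-0.3432  0.2888 -0.7347] w 0.5574522983459994
cm now-axes [-0.484   0.3376  6.1336] after roll [-0.3808  0.32    6.1418] roll 0.43857239717286234
[ 0.6054 -0.3281  0.1214] [-0.0019  0.9994  0.0335  0.0082] 0.5574522983459994 15.75
```

View pics/p1.png

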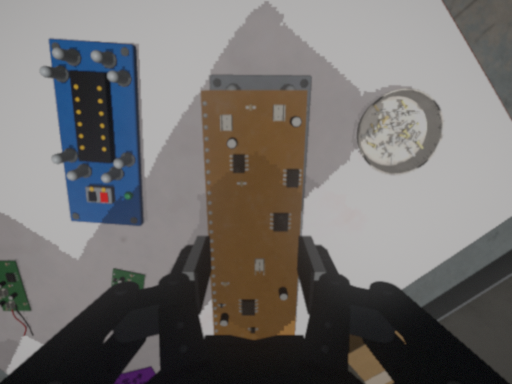

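Emit:
play_rows:
  plan: "-0.2 0.17 1 0.4; -0.2 0.17 1 0; 0 0 1.5 0; 0 0 1.5 0; 0 0 0 0; 0 0 0 0"

```text
time: 16.55
tcp_pos: [0.6008, -0.3306, 0.067]
tool_rot: [-0.003, 1.0, 0.03, 0.007]
contact_force: [1.1, -0.0, 0.2]
width: 0.564
```

```bash
python3 go.py 0.6018 -0.3315 0.045 3.4; python3 snap.py p2
```

```text
pos [ 0.6008 -0.3306  0.067 ] yaw 3.417066963722985 tilt z [ 0.0143  0.0057 -0.9999] q6 0.9266695080817384 F [ 1.1403 -0.0232  0.2015] w 0.5636926613797325
cm now-axes [0.0634 0.1079 2.2036] after roll [0.0956 0.0972 2.203 ] roll 0.01706696372298211
[ 0.6008 -0.3306  0.067 ] [-0.0026  0.9995  0.0298  0.0072] 0.5636926613797325 16.55
```

View pics/p2.png

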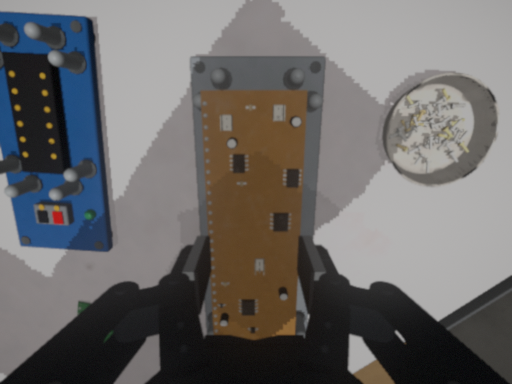

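Emit:
play_rows:
  plan: "0.1 0.1 0 0; 0 0 0.8 0; 0 0 0.8 0; 0 0 0 0"

```text
time: 17.1
tcp_pos: [0.6025, -0.3316, 0.0507]
tool_rot: [-0.002, 1.0, 0.03, 0.008]
contact_force: [0.5, -0.6, -1.4]
width: 0.563
```

```bash
python3 go.py 0.6018 -0.3315 0.04 3.4; python3 snap.py p3
python3 - <<'E'
import cv2
p=cv2.imread("pics/p3.png");cv2.imwrite("pics/p3z.png",cv2.resize(p[20:350,160:360],None,fx=1.8*1,fy=1.8,interpolation=cv2.INTER_CUBIC))
E
```

```text
pos [ 0.6025 -0.3316  0.0507] yaw 3.4200985169848948 tilt z [ 0.0153  0.005  -0.9999] q6 0.9262086868661994 F [ 0.498  -0.6016 -1.3694] w 0.5633526042332992
cm now-axes [-0.0819 -0.0119  1.0688] after roll [-0.0653 -0.0163  1.0698] roll 0.020098516984887738
[ 0.6025 -0.3316  0.0507] [-0.0023  0.9995  0.0299  0.0077] 0.5633526042332992 17.1
```

View pics/p3z.png

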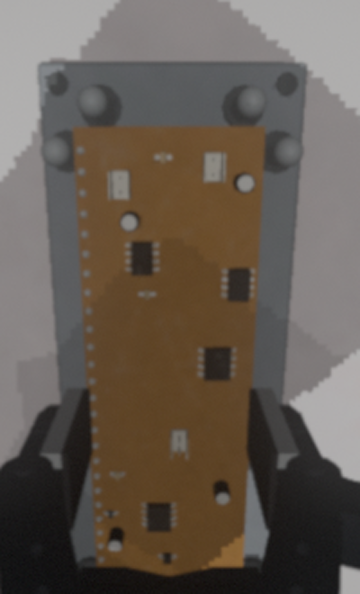

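Emit:
play_rows:
  plan: "-0.06 0.02 0.4 0; 0 0 0.3 0; 0 0 0.3 0; 0 0 0 0"

```text
time: 17.65
tcp_pos: [0.6023, -0.332, 0.0406]
tool_rot: [-0.002, 1.0, 0.03, 0.008]
contact_force: [-0.2, -0.3, 0.2]
width: 0.565
```

```bash
python3 go.py 0.6018 -0.3315 0.039 3.4
```

```text
pos [ 0.6023 -0.332   0.0406] yaw 3.4200917807383378 tilt z [ 0.016   0.0046 -0.9999] q6 0.9252645684556482 F [-0.2486 -0.2741  0.2018] w 0.5649119334105588
cm now-axes [-0.046  -0.052   0.1637] after roll [-0.0433 -0.0526  0.1642] roll 0.020091780738340503
```

Emit:
play_rows:
  plan: "0 -0.03 0.1 0; 0 0 0 0"

```text
time: 17.9
tcp_pos: [0.6024, -0.3318, 0.0398]
tool_rot: [-0.002, 1.0, 0.03, 0.008]
contact_force: [-0.1, 0.2, -1.1]
width: 0.564
```

Emit:
play_rows:
  plan: "0 0 0 0; 0 0 0 0; 0 0 0 0; 0 0 0 0"
  fingers: 6.2

```text
time: 18.4
tcp_pos: [0.6025, -0.3318, 0.0401]
tool_rot: [-0.002, 1.0, 0.03, 0.008]
contact_force: [-0.2, 0.1, 0.3]
width: 0.725
```

Emit:
play_rows:
  plan: "0 0 -1 0; 0 0 -2 0; 0 0 -3 0; 0 0 -3 0; 0 0 -3 0; -4 0 -3 0; -3 0 0 0; 0 0 0 0; 0 0 0 0"

```text
time: 19.52
tcp_pos: [0.5299, -0.3375, 0.2059]
tool_rot: [0.002, 0.999, 0.03, 0.013]
contact_force: [-0.4, -0.5, 0.5]
width: 0.73
```

```bash
python3 snap.py p4
python3 - <<'E'
import cv2
p=cv2.imread("pics/p4.png");cv2.imwrite("pics/p4z.png",cv2.resize(p[0:300,130:400],None,fx=2,fy=2,interpolation=cv2.INTER_CUBIC))
E
python3 board.py p4
```

```text
[ 0.5299 -0.3375  0.2059] [0.0018 0.9995 0.0301 0.013 ] 0.7304474112524069 19.525
p4 brown [374.4 276.4] [ 0.4001 -0.5077 70.0928 35.408  46.1   ]
p4 brown [251. 105.] [  0.6019  -0.3311 179.437   52.3113   3.6743]
p4 green [142.8 201.8] [ 0.4878 -0.2045 60.0847 29.8347 -9.0245]
p4 green [ 44.2 193.6] [ 0.4912 -0.0849 57.6688 28.9637  4.2716]
```

View pics/p4z.png

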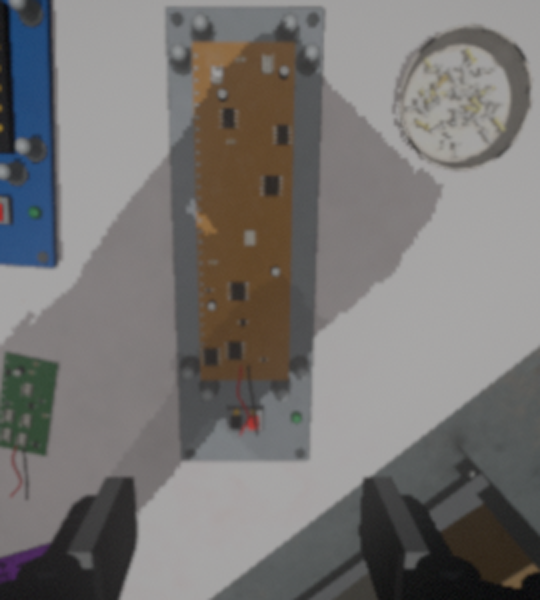

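```bash
python3 go.py 0.43 0.219 0.18 -0.3
```

```text
pos [ 0.53   -0.3374  0.2056] yaw 3.4661876535693783 tilt z [ 0.0257 -0.0026 -0.9997] q6 0.8572400619872552 F [0.5875 0.2678 0.0548] w 0.7258713784113457
cm now-axes [ -6.676  -56.1534   2.1636] after roll [-10.2863 -55.5884   2.5649] roll 3.766187653569375
```

Emit:
play_rows:
  plan: "-1 -2 0 2; -2 -4 0 1.7; -2 -4.5 0 0; -2 -4.5 0 0; -2 -4.5 0 0; -1 -4.5 0 0; 0 -4.5 0 0; 0 -4.5 0 0; 0 -4.5 0 0; 0 -4.5 0 0; 0 -4.5 1 0; 0 -4.5 1 0; 0 -3 0.5 0; 0 -1 0 0; 0 0 0 0; 0 0 0 0"
  fingers: 5.2

```text
time: 21.58
tcp_pos: [0.4348, 0.2327, 0.1763]
tool_rot: [0.001, 1.0, 0.0, 0.015]
contact_force: [-0.5, -0.7, -0.4]
width: 0.611
```

```bash
python3 snap.py m1; python3 board.py m1;python3 go.py 0.49 0.2194 0.05 -0.3
```

```text
[0.4348 0.2327 0.1763] [0.001  0.9999 0.0004 0.0146] 0.6113390240831926 21.575
m1 green [267.5 128. ] [ 0.4905  0.2191 72.5886 33.514  -0.104 ]
pos [0.4348 0.2326 0.1764] yaw 0.02525244304735951 tilt z [ 0.0293 -0.002  -0.9996] q6 1.9844931913478017 F [-0.4856  0.0829 -0.5433] w 0.6100482429139068
cm now-axes [ 5.1471  1.2992 12.7972] after roll [ 5.5272  1.294  12.6383] roll 0.32525244304736134
```

Emit:
play_rows:
  plan: "4 0.7 0 0.3; 1.4 0.6 1 0; 0 0 3 0; 0 0 3 0; 0 0 3 0; 0 0 2 0; 0 0 0 0; 0 0 0 0"

```text
time: 22.62
tcp_pos: [0.493, 0.2129, 0.0545]
tool_rot: [0.001, 1.0, -0.006, 0.014]
contact_force: [-0.4, 0.3, -0.5]
width: 0.603
```

```bash
python3 go.py 0.490 0.2191 0.018 -0.3; python3 snap.py m2
```

```text
pos [0.493  0.2129 0.0545] yaw -0.6872117313902748 tilt z [ 0.0278 -0.0027 -0.9996] q6 1.9231363553248177 F [-0.4288  0.3262 -0.5044] w 0.6026031156291954
cm now-axes [-0.4128 -0.6287  3.6379] after roll [-0.3073 -0.622   3.6495] roll -0.3872117313902663
[0.493  0.2129 0.0545] [ 0.0013  0.9999 -0.006   0.0139] 0.6026031156291954 22.625
```

View pics/m2.png

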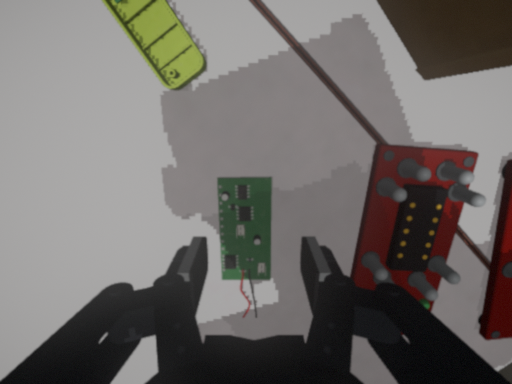

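Emit:
play_rows:
  plan: "-0.3 -0.62 0 -0.4; 0 0 1 0; 0 0 1 0; 0 0 0 0"

```text
time: 23.18
tcp_pos: [0.491, 0.2198, 0.0345]
tool_rot: [0.001, 1.0, -0.002, 0.015]
contact_force: [0.2, -0.3, -0.3]
width: 0.611
```

```bash
python3 go.py 0.490 0.2191 0.021 -0.3;python3 snap.py m3;python3 tips.py m3|cut -c 400-
```

```text
pos [0.491  0.2198 0.0345] yaw -0.23442217418017683 tilt z [ 0.0301 -0.0019 -0.9995] q6 1.9307387707005887 F [ 0.2093 -0.2933 -0.2889] w 0.611171253057453
cm now-axes [-0.1368  0.0719  1.3458] after roll [-0.0962  0.0744  1.3492] roll 0.06557782581981542
[0.491  0.2198 0.0345] [ 0.0009  0.9999 -0.0021  0.015 ] 0.611171253057453 23.175
np.int64(-8): np.int64(197), np.int64(-4): np.int64(171), np.int64(0): np.int64(166), np.int64(4): np.int64(154), np.int64(8): np.int64(134), np.int64(12): np.int64(95), np.int64(16): np.int64(36), np.int64(20): np.int64(0), np.int64(24): np.int64(0), np.int64(28): np.int64(340), np.int64(32): np.int64(496)}
p.int64(-8): np.int64(193), np.int64(-4): np.int64(177), np.int64(0): np.int64(168), np.int64(4): np.int64(162), np.int64(8): np.int64(124), np.int64(12): np.int64(98), np.int64(16): np.int64(38), np.int64(20): np.int64(0), np.int64(24): np.int64(5), np.int64(28): np.int64(307), np.int64(32): np.int64(548)}
```

Tips at about +17–18 at 52 mm opening, as modelled. Down and grip.

Emit:
play_rows:
  plan: "-0.1 0.07 0.6 0; 0 0 0.5 0; 0 0 0.2 0; 0 0 0 0"

```text
time: 23.72
tcp_pos: [0.4906, 0.2191, 0.021]
tool_rot: [0.001, 1.0, -0.002, 0.015]
contact_force: [-0.2, -0.3, -0.6]
width: 0.606
```

Emit:
play_rows:
  plan: "0 0 0 0; 0 0 0 0; 0 0 0 0; 0 0 0 0; 0 0 0 0; 0 0 0 0"
  fingers: 2.8

```text
time: 24.48
tcp_pos: [0.491, 0.2193, 0.0217]
tool_rot: [0.001, 1.0, -0.002, 0.016]
contact_force: [0.3, 0.6, 0.3]
width: 0.383
```

```bash
python3 go.py 0.490 0.2191 0.021 -0.3;python3 snap.py m4;python3 tips.py m4|cut -c 400-
```

```text
pos [0.491  0.2193 0.0217] yaw -0.24947071212737268 tilt z [ 0.0316 -0.0013 -0.9995] q6 1.930696485800209 F [0.2544 0.6371 0.2885] w 0.38272309290816464
cm now-axes [-0.0978  0.0159  0.0679] after roll [-0.0956  0.0161  0.0709] roll 0.0505292878726209
[0.491  0.2193 0.0217] [ 0.0006  0.9999 -0.0022  0.0158] 0.38272309290816464 24.475
p.int64(-8): np.int64(175), np.int64(-4): np.int64(152), np.int64(0): np.int64(149), np.int64(4): np.int64(140), np.int64(8): np.int64(121), np.int64(12): np.int64(116), np.int64(16): np.int64(865), np.int64(20): np.int64(190), np.int64(24): np.int64(0), np.int64(28): np.int64(0), np.int64(32): np.int64(0)}
.int64(-8): np.int64(178), np.int64(-4): np.int64(158), np.int64(0): np.int64(144), np.int64(4): np.int64(142), np.int64(8): np.int64(117), np.int64(12): np.int64(100), np.int64(16): np.int64(657), np.int64(20): np.int64(191), np.int64(24): np.int64(0), np.int64(28): np.int64(0), np.int64(32): np.int64(0)}
```

View pics/m4.png

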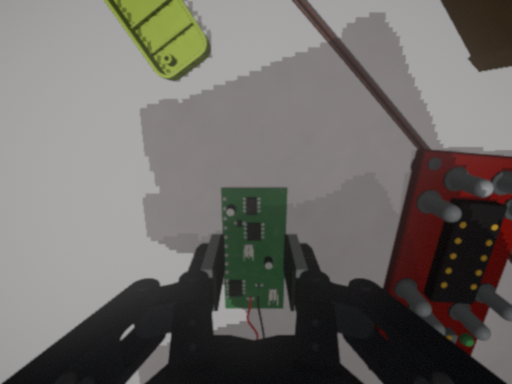

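Emit:
play_rows:
  plan: "0 0 -1 0; 0 0 -2 0; 0 0 -3 0; 0 0 -3 0; -2 2 -2 0; -2 4 0 0; 0 4 0 0; 0 4 0 0; 0 4 0 0; 0 4 0 0; 0 4 0 0; 0 4 0 0; 0 4 0 0; 0 4 0 0; 0 2 0 0; 0 0 0 0"

```text
time: 26.52
tcp_pos: [0.4454, -0.1929, 0.1443]
tool_rot: [0.001, 1.0, -0.001, 0.022]
contact_force: [-0.5, -0.3, -0.1]
width: 0.39
```

```bash
python3 go.py 0.6647 -0.1961 0.13 -0.4; python3 snap.py m5
```

```text
pos [ 0.4454 -0.1929  0.1443] yaw -0.16369067633779458 tilt z [ 0.0434 -0.0026 -0.9991] q6 1.0409041812159372 F [-0.5112 -0.3206 -0.1385] w 0.3901018313557821
cm now-axes [21.8496  0.2505  2.3813] after roll [21.9331  0.1659  1.431 ] roll 0.2363093236621978
[ 0.4454 -0.1929  0.1443] [ 0.0012  0.9998 -0.0015  0.0217] 0.3901018313557821 26.525
```

View pics/m5.png

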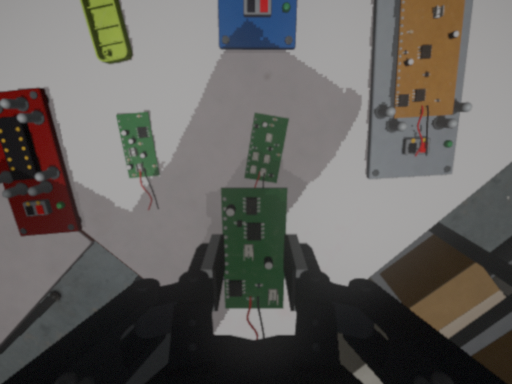

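Emit:
play_rows:
  plan: "4 0 0.2 0; 5 0 0.2 0; 5 0 0.2 0; 4 0.1 0.2 0; 3 0.1 0.2 0; 0 0 0 0; 0 0 0 0"

```text
time: 27.45
tcp_pos: [0.6607, -0.1849, 0.144]
tool_rot: [0.0, 1.0, 0.002, 0.02]
contact_force: [-0.9, 0.4, -0.8]
width: 0.388
```

```bash
python3 go.py 0.6647 -0.1961 0.09 -0.4; python3 snap.py m6
```

```text
pos [ 0.6607 -0.1849  0.144 ] yaw 0.20625640210533688 tilt z [ 0.0405 -0.0003 -0.9992] q6 1.2139817597392026 F [-0.8937  0.4108 -0.7565] w 0.3876189698865049
cm now-axes [0.1781 1.1236 5.4114] after roll [0.4089 1.1218 5.3993] roll 0.6062564021053447
[ 0.6607 -0.1849  0.144 ] [0.0002 0.9998 0.0018 0.0202] 0.3876189698865049 27.45
```

View pics/m6.png

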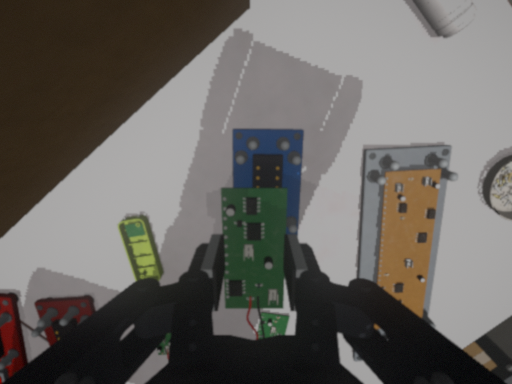

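Emit:
play_rows:
  plan: "0.1 0.5 1 0.6; 0.1 0.6 2 0; 0 0 2 0; 0 0 2 0; 0 0 0.5 0; 0 0 0 0; 0 0 0 0"

```text
time: 28.38
tcp_pos: [0.6639, -0.1967, 0.0629]
tool_rot: [-0.0, 1.0, -0.004, 0.019]
contact_force: [0.5, 0.3, -0.3]
width: 0.387
```

```bash
python3 go.py 0.6647 -0.1961 0.052 -0.4
```

```text
pos [ 0.6639 -0.1967  0.0629] yaw -0.5120976858586813 tilt z [ 0.038   0.0006 -0.9993] q6 1.2088661203747613 F [ 0.4828  0.3047 -0.3441] w 0.38696422552995097
cm now-axes [ 0.0363 -0.0634  1.0923] after roll [ 0.078  -0.0643  1.0901] roll -0.11209768585868574
```

Emit:
play_rows:
  plan: "0.15 -0.06 0.6 0; 0 0 0.5 0; 0 0 0 0"

```text
time: 28.75
tcp_pos: [0.6666, -0.1961, 0.0525]
tool_rot: [-0.0, 1.0, -0.004, 0.02]
contact_force: [0.4, -0.7, -0.2]
width: 0.384
```

```bash
python3 go.py 0.6652 -0.1961 0.0425 -0.4; python3 snap.py m7;python3 - <<'E'
import cv2
p=cv2.imread("pics/m7.png");cv2.imwrite("pics/m7z.png",cv2.resize(p[100:350,160:360],None,fx=2.2,fy=2.2,interpolation=cv2.INTER_CUBIC))
E
```

```text
pos [ 0.6666 -0.1961  0.0525] yaw -0.497889865948948 tilt z [ 0.0399 -0.0001 -0.9992] q6 1.2105018284933655 F [ 0.4419 -0.7167 -0.1999] w 0.3844229854743945
cm now-axes [-0.1784 -0.0019  0.9913] after roll [-0.1387 -0.0024  0.9977] roll -0.09788986594895732
[ 0.6666 -0.1961  0.0525] [-0.0001  0.9998 -0.0043  0.02  ] 0.3844229854743945 28.75
```

View pics/m7z.png

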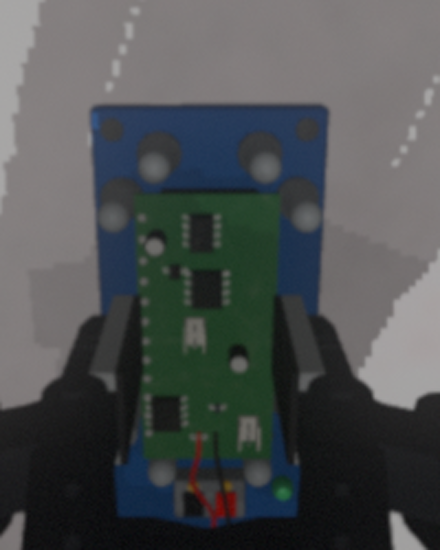

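Emit:
play_rows:
  plan: "-0.12 0.05 0.3 0; 0 0 0.3 0; 0 0 0 0"

```text
time: 29.18
tcp_pos: [0.6657, -0.1968, 0.0465]
tool_rot: [0.0, 1.0, -0.004, 0.02]
contact_force: [-0.7, -0.2, 0.6]
width: 0.38
```

```bash
python3 go.py 0.6654 -0.1966 0.0415 -0.4
```

```text
pos [ 0.6657 -0.1968  0.0465] yaw -0.5017519136567544 tilt z [ 0.0405 -0.0003 -0.9992] q6 1.2089702159233628 F [-0.7006 -0.2125  0.6302] w 0.38011875520817845
cm now-axes [-0.0486 -0.017   0.4964] after roll [-0.0284 -0.017   0.4979] roll -0.10175191365675573
```

Emit:
play_rows:
  plan: "-0.03 0 0.3 0; 0 0 0.15 0; 0 0 0 0"

```text
time: 29.55
tcp_pos: [0.6657, -0.1968, 0.0418]
tool_rot: [0.0, 1.0, -0.004, 0.02]
contact_force: [-1.3, 0.9, 0.7]
width: 0.39
```

```bash
python3 go.py 0.6654 -0.1966 0.0415 -0.4
```

```text
pos [ 0.6657 -0.1968  0.0418] yaw -0.4996599340056665 tilt z [ 0.0407 -0.0004 -0.9992] q6 1.2086953078483333 F [-1.3383  0.8927  0.7494] w 0.39026230428109293
cm now-axes [-0.0271 -0.0219  0.0312] after roll [-0.0257 -0.022   0.0322] roll -0.09965993400567186
```

Emit:
play_rows:
  plan: "0 0 0 0; 0 0 0 0; 0 0 0 0; 0 0 0 0"
  fingers: 5.0

```text
time: 30.05
tcp_pos: [0.6658, -0.1969, 0.042]
tool_rot: [0.0, 1.0, -0.004, 0.021]
contact_force: [0.1, -0.9, 0.0]
width: 0.587
```

Emit:
play_rows:
  plan: "0 0 -1 0; 0 0 -2 0; 0 0 -3 0; 0 0 -3 0; 0 0 -3 0; -3 0 -2 0; -3 0 0 0; 0 0 0 0; 0 0 0 0"

```text
time: 31.18
tcp_pos: [0.6, -0.1968, 0.1964]
tool_rot: [0.002, 1.0, -0.004, 0.026]
contact_force: [-0.9, 0.1, -0.0]
width: 0.586
```

```bash
python3 snap.py m8
python3 - <<'E'
import cv2
p=cv2.imread("pics/m8.png");cv2.imwrite("pics/m8z.png",cv2.resize(p[0:300,130:400],None,fx=2,fy=2,interpolation=cv2.INTER_CUBIC))
E
python3 board.py m8; python3 go.py 0.44 -0.0843 0.18 4.7
```

```text
[ 0.6    -0.1968  0.1964] [ 0.0024  0.9996 -0.0042  0.026 ] 0.5861774671004737 31.175
m8 brown [444.6 309.9] [ 0.4196 -0.4521 91.529  33.7487 48.4496]
m8 green [260.5 266.7] [ 0.4883 -0.2042 60.5722 30.1333 -9.2406]
m8 green [253. 123.] [ 0.6641 -0.1963 79.6318 36.3819 -1.4004]
pos [ 0.6    -0.1968  0.1962] yaw -0.4704946617024629 tilt z [ 0.0518 -0.005  -0.9986] q6 1.1739236480261124 F [ 0.7916 -0.0909  0.4198] w 0.5830124023434183
cm now-axes [-16.1555 -11.117    0.7301] after roll [-15.0264 -12.5187   1.6164] roll -5.170494661702463
```

View pics/m8z.png

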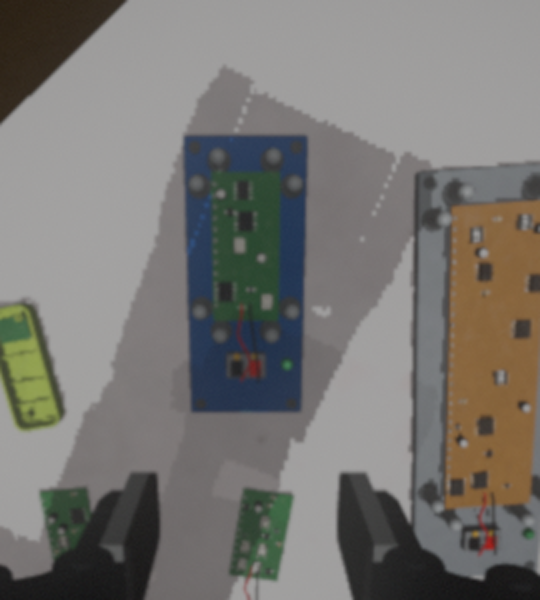

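```bash
cat > hz.py <<'E'
from board import *
def pts(n):
    im,c,s,d=load(n);v,u=np.mgrid[0:384,0:512];r=rays(c,np.c_[u.ravel(),v.ravel()])
    return im,c,(c["o"]+r*d.ravel()[:,None]).reshape(384,512,3)
def rep(n):
    im,c,P=pts(n);_,o=bd(n)
    for col,k,r in o:
        m=np.zeros((384,512),np.uint8);cv2.fillPoly(m,[k.astype(np.int32).reshape(-1,1,2)],1);m=cv2.erode(m,np.ones((5,5)))
        Q=P[m>0];A=np.c_[Q[:,:2]-Q[:,:2].mean(0),np.ones(len(Q))];zz=Q[:,2]
        f=zz<np.median(zz)+.002
        co=np.linalg.lstsq(A[f],zz[f],rcond=None)[0]
        print("   z pct",np.percentile(zz,[5,25,50,75,95]),"slope",co[:2])
if __name__=="__main__":
    for n in sys.argv[1:]: rep(n)
E
python3 hz.py m8 p4 b1 w2
```

```text
m8 brown [444.6 309.9] [ 0.4196 -0.4521 91.529  33.7487 48.4496]
m8 green [260.5 266.7] [ 0.4883 -0.2042 60.5722 30.1333 -9.2406]
m8 green [253. 123.] [ 0.6641 -0.1963 79.6318 36.3819 -1.4004]
   z pct [-0.4915 -0.4522 -0.4281 -0.4266 -0.4253] slope [-0.2209 -0.2851]
   z pct [0.0014 0.0021 0.0027 0.0034 0.0073] slope [-0.0067  0.003 ]
   z pct [0.0213 0.022  0.0225 0.0232 0.0263] slope [0.005  0.0023]
p4 brown [374.4 276.4] [ 0.4001 -0.5077 70.0928 35.408  46.1   ]
p4 brown [251. 105.] [  0.6019  -0.3311 179.437   52.3113   3.6743]
p4 green [142.8 201.8] [ 0.4878 -0.2045 60.0847 29.8347 -9.0245]
p4 green [ 44.2 193.6] [ 0.4912 -0.0849 57.6688 28.9637  4.2716]
   z pct [-0.5891 -0.554  -0.5107 -0.4651 -0.4294] slope [-1.9117 -1.9165]
   z pct [0.0212 0.022  0.0225 0.0231 0.0246] slope [ 0.0002 -0.0002]
   z pct [0.0013 0.002  0.0026 0.0032 0.0064] slope [ 0.0002 -0.0062]
   z pct [0.0016 0.0022 0.0028 0.0034 0.0068] slope [ 0.0106 -0.0108]
b1 brown [245.4 120.6] [  0.4949   0.3361 167.9012  48.2313  -5.8029]
b1 green [336.6 116.5] [ 0.4901  0.2196 72.9938 33.3653 -0.2398]
   z pct [0.0011 0.0019 0.0024 0.003  0.0045] slope [0.002 0.001]
   z pct [0.0013 0.0022 0.0027 0.0034 0.0062] slope [-0.0037  0.0085]
w2 green [ 33.9 147. ] [ 0.4903  0.2184 73.3146 34.5094  0.0635]
w2 green [261.9 138.5] [ 0.4911 -0.0841 57.8801 27.8355  4.8076]
w2 green [354.3 138.4] [ 0.4878 -0.2035 60.7457 30.7622 -9.228 ]
   z pct [0.0014 0.0022 0.0029 0.0038 0.0073] slope [-0.0012 -0.001 ]
   z pct [0.0012 0.0019 0.0025 0.0031 0.0083] slope [-0.0026  0.005 ]
   z pct [0.0014 0.0023 0.0029 0.0037 0.0075] slope [-0.0002  0.0072]
```

Emit:
play_rows:
  plan: "-2 -1 0 -2.5; -3 -2 0.5 -2.5; -3 -2 1 0; -3 -2 1 0; -3 -2 1 0; -1 -2 0.5 0; 0 -1.3 0 0; 0 0 0 0; 0 0 0 0"
  fingers: 4.7

```text
time: 32.35
tcp_pos: [0.4463, -0.0808, 0.1469]
tool_rot: [0.004, 0.999, 0.042, 0.028]
contact_force: [0.0, 0.1, -0.0]
width: 0.557
```

```bash
python3 snap.py s1; python3 hz.py s1;python3 go.py 0.491 -0.0843 0.05 4.7
```

```text
[ 0.4463 -0.0808  0.1469] [0.0043 0.9987 0.042  0.0278] 0.5565031953045733 32.35
s1 green [383.1 160.9] [ 0.4878 -0.2034 60.6806 31.2213 -9.2985]
s1 green [260. 147.] [ 0.4909 -0.0839 58.8788 28.4441  5.9131]
   z pct [0.0014 0.0021 0.0026 0.0032 0.0063] slope [0.0012 0.0018]
   z pct [0.0013 0.002  0.0025 0.0031 0.0079] slope [-0.0015  0.0047]
pos [ 0.4462 -0.0809  0.1469] yaw 4.8174599105491085 tilt z [ 0.0559 -0.0062 -0.9984] q6 1.1892951060343544 F [ 0.813  -0.7873 -0.277 ] w 0.5518000147652248
cm now-axes [3.891  0.6067 9.9225] after roll [4.4335 0.7057 9.6856] roll 0.11745991054911542
```

View pics/s1.png

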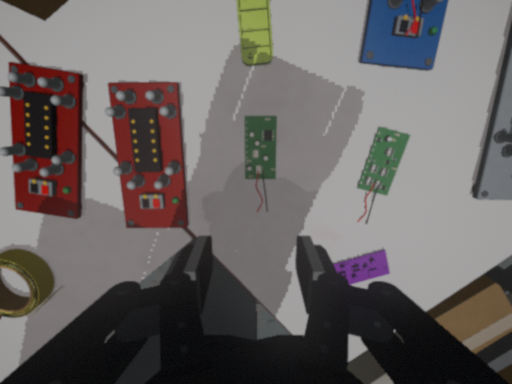

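Emit:
play_rows:
  plan: "2 0.3 1 0; 1.9 0.3 2 0; 0 0 3 0; 0 0 2.5 0; 0 0 1.4 0; 0 0 0 0; 0 0 0 0"

```text
time: 33.28
tcp_pos: [0.4964, -0.0878, 0.0491]
tool_rot: [0.005, 0.999, 0.041, 0.03]
contact_force: [-0.5, -0.1, -0.1]
width: 0.55
```

```bash
python3 go.py 0.490 -0.0842 0.035 4.8
```

```text
pos [ 0.4964 -0.0878  0.0491] yaw 4.670827091326849 tilt z [ 0.0611 -0.008  -0.9981] q6 1.2048886567670132 F [-0.5186 -0.098  -0.1031] w 0.550138380402553
cm now-axes [-0.6958 -0.4241  1.3687] after roll [-0.6109 -0.4077  1.4135] roll -0.129172908673155
```

Emit:
play_rows:
  plan: "-0.65 -0.42 0.5 0; 0 0 0.5 0; 0 0 0.3 0; 0 0 0 0"

```text
time: 33.78
tcp_pos: [0.4906, -0.084, 0.0363]
tool_rot: [0.006, 0.999, 0.041, 0.032]
contact_force: [-0.6, -0.6, 0.1]
width: 0.551
```

```bash
python3 go.py 0.490 -0.0842 0.022 4.8;python3 snap.py s2
```

```text
pos [ 0.4906 -0.084   0.0363] yaw 4.684579555712842 tilt z [ 0.0635 -0.0087 -0.9979] q6 1.208036909363287 F [-0.5783 -0.5872  0.1435] w 0.5506897248467579
cm now-axes [-0.1497 -0.0091  1.4277] after roll [-0.0601  0.0106  1.4343] roll -0.11542044428716736
[ 0.4906 -0.084   0.0363] [0.0056 0.9987 0.0406 0.0316] 0.5506897248467579 33.775
```

View pics/s2.png

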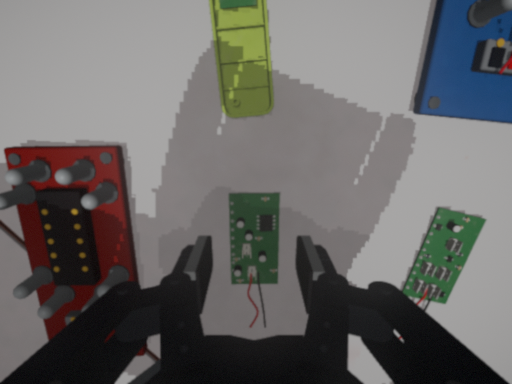

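Emit:
play_rows:
  plan: "-0.1 0 0.7 0; 0 0 0.5 0; 0 0 0.15 0; 0 0 0 0"

```text
time: 34.33
tcp_pos: [0.4906, -0.0844, 0.0219]
tool_rot: [0.006, 0.999, 0.041, 0.032]
contact_force: [-0.7, 0.2, 0.1]
width: 0.555
```

Emit:
play_rows:
  plan: "0 0 0 0; 0 0 0 0; 0 0 0 0; 0 0 0 0; 0 0 0 0; 0 0 0 0"
  fingers: 2.3

```text
time: 35.08
tcp_pos: [0.4907, -0.0843, 0.0225]
tool_rot: [0.006, 0.999, 0.041, 0.032]
contact_force: [0.1, -0.1, 0.2]
width: 0.331
```

```bash
python3 go.py 0.490 -0.0842 0.022 4.8;python3 snap.py s3
```

```text
pos [ 0.4907 -0.0843  0.0225] yaw 4.6817424643602665 tilt z [ 0.064  -0.0087 -0.9979] q6 1.2063328289048818 F [ 0.1391 -0.0549  0.2182] w 0.33135847933672796
cm now-axes [-0.0718 -0.0124  0.05  ] after roll [-0.0685 -0.0119  0.0546] roll -0.11825753563974217
[ 0.4907 -0.0843  0.0225] [0.0056 0.9987 0.0406 0.0318] 0.33135847933672796 35.075
```

View pics/s3.png

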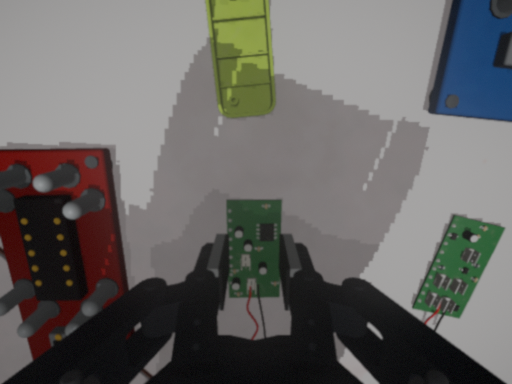

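Run:
```python
from nest import *
for n,ap in (("s1",(145,140)),("s1",(40,125)),("w6",(60,200)),("b1",(428,103)),("b1",(497,100)),("m5",(17,150))):
    im,c,s,d=load(n)
    for th in (40,45,48,52,56,60,65,70,80):
        r=seat(im,ap,th)
        if r is not None and len(r[1])==10: break
    else: print(n,ap,"fail");continue
    P=plane(c,r[1],.02);mid=P.mean(0);u=cv2.fitLine(P[:,:2].astype(np.float32),cv2.DIST_L2,0,1e-6,1e-6).ravel()[:2]
    print(n,th,mid,np.degrees(np.arctan(u[1]/u[0])),rect(c,r[1],.02)[2:])
```

```text
s1 52 [0.4906 0.0192 0.02  ] 5.1885104 (33.59580993652344, 16.1474666595459, np.float32(5.3722143))
s1 40 [0.4962 0.1123 0.02  ] -5.3121586 (33.97962188720703, 16.308841705322266, np.float32(-5.016711))
w6 (60, 200) fail
b1 40 [0.496  0.1126 0.02  ] -4.9196544 (33.75627136230469, 16.451448440551758, np.float32(-5.083556))Traceback (most recent call last):
  File "<stdin>", line 5, in <module>
  File "nest.py", line 19, in seat
    x,y=ce[i];x,y=int(round(x)),int(round(y));s=np.s_[y-2:y+3,x-2:x+3];Y,X=np.mgrid[s];W=w[s]-w[s].min();D.append([(X*W).sum()/W.sum(),(Y*W).sum()/W.sum()])
                                                                                                                    ~^~
ValueError: operands could not be broadcast together with shapes (5,5) (5,3)
```

Emit:
play_rows:
  plan: "0 0 -0.7 0; 0 0 -1 0; 0 0 -1 0; 0 0 -1 0; 0 0 -1 0; 0 -1 -0.5 0; 0 -2 0 0; 0 -2 0 0; 0 -2 0 0; 0 -2 0 0; 0 -1 0 0; 0 0 0 0; 0 0 0 0"

```text
time: 36.75
tcp_pos: [0.4783, 0.0212, 0.0783]
tool_rot: [0.006, 0.999, 0.041, 0.032]
contact_force: [-0.2, -0.8, 0.5]
width: 0.329
```

```bash
python3 go.py 0.4903 0.0195 0.065 4.2;python3 snap.py s4
```

```text
pos [0.4783 0.0212 0.0783] yaw 4.692822562727651 tilt z [ 0.0653 -0.009  -0.9978] q6 1.4475008102788562 F [-0.1819 -0.7818  0.4679] w 0.32908174005311136
cm now-axes [1.0978 0.2457 1.4059] after roll [1.188  0.2556 1.3288] roll 0.492822562727639
[0.4783 0.0212 0.0783] [0.0058 0.9986 0.0407 0.0324] 0.32908174005311136 36.75
```

View pics/s4.png

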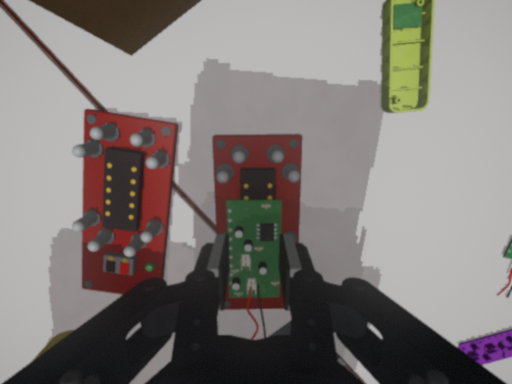

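Emit:
play_rows:
  plan: "0.6 0.15 0.3 0; 0.5 0.1 0.7 0; 0 0 0.5 0; 0 0 0 0; 0 0 0 0"

```text
time: 37.42
tcp_pos: [0.4914, 0.0181, 0.0626]
tool_rot: [0.006, 0.999, 0.04, 0.032]
contact_force: [-0.6, 0.0, 0.2]
width: 0.327
```

```bash
python3 go.py 0.4903 0.0193 0.052 4.7
```

```text
pos [0.4914 0.0181 0.0626] yaw 4.579490345982301 tilt z [ 0.0646 -0.0091 -0.9979] q6 1.4445984881616551 F [-0.6387  0.0306  0.2069] w 0.32732283328811324
cm now-axes [-0.1626 -0.1428  1.0471] after roll [-0.0951 -0.1281  1.0573] roll -0.12050965401769531
```

Emit:
play_rows:
  plan: "-0.15 -0.13 0.5 -0.1; 0 0 0.45 0; 0 0 0 0"

```text
time: 37.8
tcp_pos: [0.4901, 0.0194, 0.0524]
tool_rot: [0.006, 0.999, 0.041, 0.032]
contact_force: [-0.8, -0.2, -0.3]
width: 0.327
```

```bash
python3 go.py 0.4903 0.0193 0.042 4.7; python3 snap.py s5;python3 - <<'E'
import cv2
p=cv2.imread("pics/s5.png");cv2.imwrite("pics/s5z.png",cv2.resize(p[100:350,160:360],None,fx=2.2,fy=2.2,interpolation=cv2.INTER_CUBIC))
E
```

```text
pos [0.4901 0.0194 0.0524] yaw 4.696079357412401 tilt z [ 0.0647 -0.0091 -0.9979] q6 1.4457761897489945 F [-0.7884 -0.2129 -0.3005] w 0.32687637263883235
cm now-axes [-0.051  -0.0045  1.0407] after roll [0.0154 0.0105 1.0418] roll -0.003920642587587508
[0.4901 0.0194 0.0524] [0.0059 0.9986 0.0407 0.0321] 0.32687637263883235 37.8
```

View pics/s5z.png

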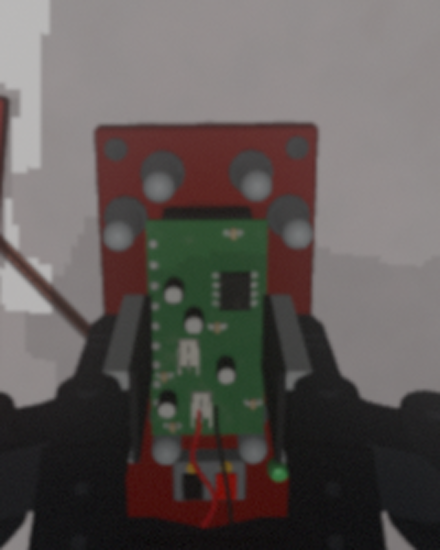

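Emit:
play_rows:
  plan: "0 0.03 0.4 0; 0 0 0.3 0; 0 0 0.2 0; 0 0 0 0"

```text
time: 38.35
tcp_pos: [0.491, 0.0189, 0.0431]
tool_rot: [0.006, 0.999, 0.041, 0.032]
contact_force: [1.0, -0.1, -0.6]
width: 0.329
```

```bash
python3 go.py 0.4903 0.0193 0.0425 4.7
```

```text
pos [0.491  0.0189 0.0431] yaw 4.693847609711173 tilt z [ 0.0652 -0.0092 -0.9978] q6 1.445316741763929 F [ 1.0477 -0.1181 -0.5971] w 0.32938259857969854
cm now-axes [-0.0704 -0.0445  0.0502] after roll [-0.067  -0.0438  0.0553] roll -0.006152390288832521
```

Release and lift gently, going straight up in the world (small +x to offset the tilt).

Emit:
play_rows:
  plan: "-0.05 0 0.05 0; 0 0 0 0"

```text
time: 38.6
tcp_pos: [0.4905, 0.0189, 0.0426]
tool_rot: [0.006, 0.999, 0.041, 0.032]
contact_force: [1.3, 0.2, -0.8]
width: 0.326
```

Emit:
play_rows:
  plan: "0 0 0 0; 0 0 0 0; 0 0 0 0; 0 0 0 0"
  fingers: 4.5

```text
time: 39.1
tcp_pos: [0.4907, 0.0189, 0.0428]
tool_rot: [0.006, 0.999, 0.041, 0.033]
contact_force: [-0.4, -0.2, -0.2]
width: 0.529
```

Emit:
play_rows:
  plan: "0.03 0 -0.6 0; 0.06 0 -1 0; 0.06 0 -1.3 0; 0 0 -1.5 0; 0 0 -1.5 0; 0 0 -1.5 0; 0 0 -1.5 0; 0 0 -1.5 0; -1 0 -1.5 0; -1.5 0 -1 0; -1.5 0 0 0; 0 0 0 0; 0 0 0 0"

```text
time: 40.72
tcp_pos: [0.4426, 0.0169, 0.1798]
tool_rot: [0.006, 0.999, 0.041, 0.034]
contact_force: [0.4, -0.3, 0.8]
width: 0.527
```

```bash
python3 snap.py s6; python3 hz.py s6; python3 go.py 0.46 -0.2036 0.15 170.7
```

```text
[0.4426 0.0169 0.1798] [0.0061 0.9986 0.0407 0.0343] 0.5268462482835448 40.725
s6 brown [172.  16.] [  0.6045   0.1058  72.0505  27.6777 -85.402 ]
s6 green [455.4 161. ] [ 0.4879 -0.2031 60.87   31.4353 -9.351 ]
s6 green [254.  143.5] [ 0.4894  0.0187 62.2534 29.3942  4.0774]
   z pct [0.0203 0.0309 0.0436 0.0585 0.0758] slope [1.3176 1.2745]
   z pct [0.0014 0.0022 0.0028 0.0036 0.0075] slope [-0.0018  0.0154]
   z pct [0.0212 0.022  0.0225 0.0232 0.0284] slope [-0.0015  0.0066]
pos [0.4425 0.0169 0.1796] yaw 4.697362383235689 tilt z [ 0.0686 -0.0093 -0.9976] q6 1.4295283576448325 F [-0.055  -0.5247  0.0659] w 0.5286747640977848
cm now-axes [-0.2663 22.0732  3.2827] after roll [ -5.2861 -21.4789   2.9643] roll -166.0026376167643
```

View pics/s6.png

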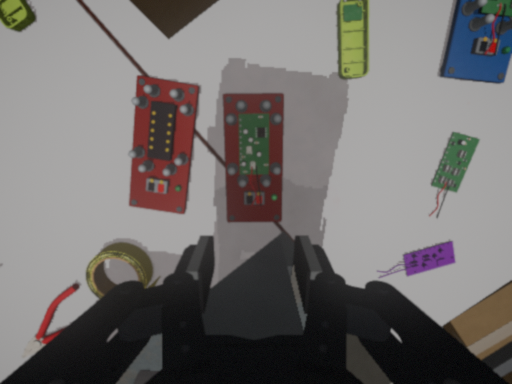

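Emit:
play_rows:
  plan: "0 0 0 -5; 0 0 0 -10; 0 0 0 -10; 0 0 0 -10; 0 0 0 -10; 0 0 0 -10; 0 0 0 -10; 0 0 0 -10; 0 0 0 -10; 0 0 0 -10; 0 0 0 -10; 0 0 0 -10; 0 0 0 -10; 0 0 0 -10; 0 0 0 -10; 0 0 0 -10; 0 0 0 -10; 0 0 0 -1; 0 0 0 0; 0 0 0 0"

```text
time: 43.28
tcp_pos: [0.4482, 0.0172, 0.174]
tool_rot: [0.03, 0.036, 0.999, -0.003]
contact_force: [0.4, -0.6, 0.5]
width: 0.526
```

```bash
python3 go.py 0.53 -0.2036 0.16 170.7
```

```text
pos [0.4482 0.0172 0.174 ] yaw 175.82706381041487 tilt z [ 0.0601 -0.0086 -0.9982] q6 -1.5563008246673533 F [ 0.3868 -0.5852  0.4995] w 0.5263359202783199
cm now-axes [ -9.6665 -21.4168   2.0808] after roll [-11.6448 -20.4666   1.4021] roll 5.127063810414882
```

Emit:
play_rows:
  plan: "-0.5 -1.3 0 2.5; -1 -2.4 0.1 2.5; -1.2 -2.5 0.2 0; -1.2 -2.5 0.2 0; -1.2 -2.5 0.2 0; -1.2 -2.5 0.2 0; -1.2 -2.4 0.2 0; -1.2 -2.2 0.1 0; -1 -1.2 0.1 0; 0 0 0 0; 0 0 0 0"

```text
time: 44.65
tcp_pos: [0.5153, -0.2049, 0.1668]
tool_rot: [0.031, 0.095, 0.995, -0.002]
contact_force: [-0.0, 0.1, 0.8]
width: 0.529
```

```bash
python3 snap.py t1; python3 hz.py t1; python3 go.py 0.4878 -0.2038 0.05 170.7
python3 - <<'E'
from nest import *
im,c,s,d=load("t1")
print(proj(c,[[.496,.1126,.02],[.4906,.0193,.02],[.6647,-.1961,.02]]))
E
```

```text
[ 0.5153 -0.2049  0.1668] [ 0.0311  0.0953  0.995  -0.0018] 0.5286322609632856 44.65
t1 brown [361.4 365.5] [  0.8294  -0.1084 118.4893  38.4156  23.7872]
t1 brown [143.1 241.7] [  0.5807  -0.3437 114.5251  54.9151   3.2769]
t1 green [285.4 294.3] [ 0.6827 -0.1958 82.4099 40.3239 -0.9047]
t1 green [248.  143.5] [  0.4873  -0.2042  59.7627  29.6999 -10.241 ]
t1 green [493.  103.5] [ 0.4959  0.0346 65.4786 35.1603  7.4097]
   z pct [0.0142 0.0319 0.0455 0.0593 0.0705] slope [-3.3575 -2.5853]
   z pct [0.0213 0.0219 0.0223 0.0228 0.0244] slope [0.     0.0017]
   z pct [0.0214 0.022  0.0225 0.0231 0.0263] slope [0.0046 0.0018]
   z pct [0.0011 0.0018 0.0024 0.003  0.0056] slope [-0.0036  0.0012]
   z pct [0.0212 0.0221 0.0227 0.0235 0.0275] slope [ 0.0031 -0.0719]
pos [ 0.5154 -0.2048  0.1668] yaw 169.06747507666194 tilt z [ 0.0617 -0.0096 -0.9981] q6 -1.8661777871772385 F [ 0.2075 -0.4718 -0.6339] w 0.5254145957157391
cm now-axes [ 3.4475 -0.4509 11.4861] after roll [ 2.7356 -0.3469 11.6797] roll -1.6325249233380532
[[594.0008  93.3201]
 [490.7552 106.3899]
 [284.4793 293.7163]]
```

View pics/t1.png

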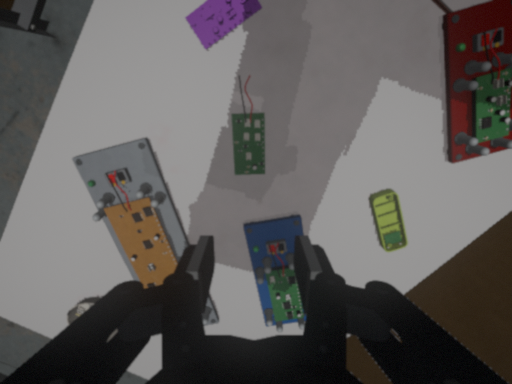

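Emit:
play_rows:
  plan: "1 -0.2 0.5 -1.5; 1.3 -0.2 1 0; 1 0 2 0; 0 0 2 0; 0 0 2 0; 0 0 2 0; 0 0 1.3 0; 0 0 0 0; 0 0 0 0"

```text
time: 45.82
tcp_pos: [0.483, -0.1998, 0.0534]
tool_rot: [0.03, 0.076, 0.997, -0.002]
contact_force: [0.6, 0.9, 1.3]
width: 0.527
```

```bash
python3 go.py 0.4866 -0.2041 0.035 170.7;python3 snap.py t2
```

```text
pos [ 0.483  -0.1998  0.0534] yaw 171.28130069830735 tilt z [ 0.0601 -0.0085 -0.9982] q6 -1.9389297175091473 F [0.6457 0.9078 1.3252] w 0.5274812074612423
cm now-axes [-0.3056 -0.3722  1.8617] after roll [-0.4218 -0.3667  1.84  ] roll 0.5813006983073592
[ 0.483  -0.1998  0.0534] [ 0.0303  0.076   0.9966 -0.002 ] 0.5274812074612423 45.825
```

View pics/t2.png

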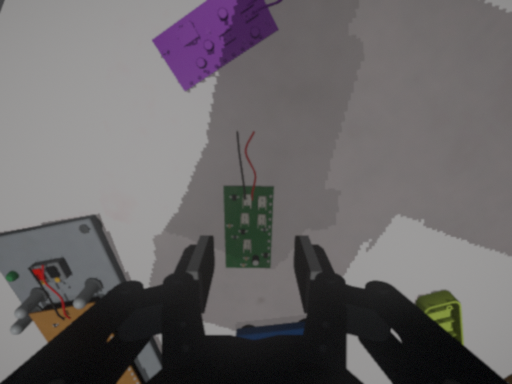

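Emit:
play_rows:
  plan: "-0.3 -0.36 0.4 0.6; 0 0 0.8 0; 0 0 0.6 0; 0 0 0 0"

```text
time: 46.38
tcp_pos: [0.4872, -0.2046, 0.0353]
tool_rot: [0.031, 0.082, 0.996, -0.002]
contact_force: [-0.3, 0.5, 0.3]
width: 0.527
```

```bash
python3 go.py 0.4866 -0.2041 0.022 170.7
```

```text
pos [ 0.4872 -0.2046  0.0353] yaw 170.63949949393654 tilt z [ 0.0617 -0.0094 -0.9981] q6 -1.9345655648983697 F [-0.289   0.4651  0.3047] w 0.5271502382160107
cm now-axes [0.1537 0.0379 1.3195] after roll [0.0711 0.0389 1.3265] roll -0.060500506063448256
```

Emit:
play_rows:
  plan: "0.1 0.04 0.6 0; 0.05 0 0.5 0; 0 0 0.2 0; 0 0 0 0"

```text
time: 46.88
tcp_pos: [0.4865, -0.2039, 0.0212]
tool_rot: [0.031, 0.081, 0.996, -0.002]
contact_force: [-0.1, -0.3, 0.4]
width: 0.527
```

Emit:
play_rows:
  plan: "0 0 0 0; 0 0 0 0; 0 0 0 0; 0 0 0 0; 0 0 0 0; 0 0 0 0"
  fingers: 2.5

```text
time: 47.62
tcp_pos: [0.487, -0.2042, 0.0222]
tool_rot: [0.032, 0.081, 0.996, -0.002]
contact_force: [-0.7, -0.9, -1.3]
width: 0.351
```

```bash
python3 go.py 0.4866 -0.2041 0.022 170.7;python3 snap.py t3
```

```text
pos [ 0.487  -0.2042  0.0222] yaw 170.65317319473718 tilt z [ 0.0626 -0.01   -0.998 ] q6 -1.9363328697421134 F [-0.6561 -0.8598 -1.2514] w 0.3510180174249717
cm now-axes [0.043  0.0076 0.0219] after roll [0.0416 0.0076 0.0246] roll -0.04682680526281047
[ 0.487  -0.2042  0.0222] [ 0.0316  0.0814  0.9962 -0.0024] 0.3510180174249717 47.625
```

View pics/t3.png

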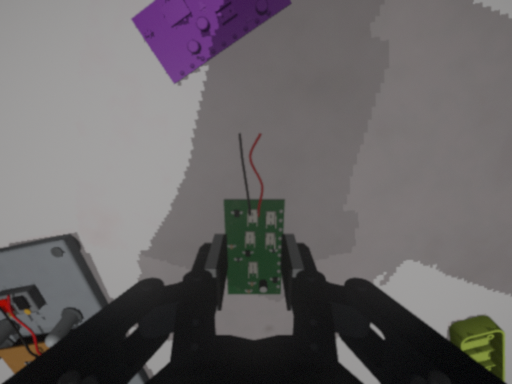

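Emit:
play_rows:
  plan: "0 0 -0.7 0; 0 0 -1 0; 0 0 -1.3 -1.4; 0 0 -1.4 -1.5; 0 0 -1.4 -1.5; 0 1 -1 0; 0.2 2 0 0; 0.2 2.5 0 0; 0.2 2.8 0 0; 0.2 2.8 0 0; 0.2 2.8 0 0; 0.2 2.8 0 0; 0.2 2.8 0 0; 0.2 2.8 0 0; 0.2 2.8 0 0; 0.2 2.5 0 0; 0 2 0 0; 0 1 0 0; 0 0 0 0; 0 0 0 0"

```text
time: 50.18
tcp_pos: [0.4851, 0.1185, 0.0982]
tool_rot: [0.033, 0.04, 0.999, -0.004]
contact_force: [0.4, -0.8, 0.3]
width: 0.351
```

```bash
python3 go.py 0.4955 0.1125 0.065 175.05;python3 snap.py t4
```

```text
pos [0.4851 0.1185 0.0982] yaw 175.42552251598153 tilt z [ 0.0661 -0.0111 -0.9977] q6 -1.3078585524580166 F [ 0.4081 -0.8408  0.251 ] w 0.35130586643741635
cm now-axes [-0.8572 -0.4945  3.3881] after roll [-1.0848 -0.5069  3.3204] roll 0.3755225159815154
[0.4851 0.1185 0.0982] [ 0.0333  0.04    0.9986 -0.0042] 0.35130586643741635 50.175
```

View pics/t4.png

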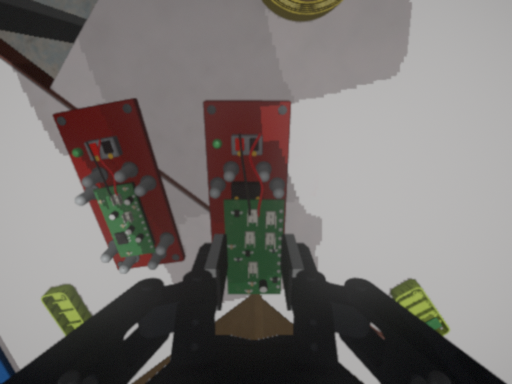

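Emit:
play_rows:
  plan: "-0.3 -0.25 0.6 0.4; -0.3 -0.25 1 0; -0.2 0 1 0; 0 0 0.7 0; 0 0 0 0; 0 0 0 0"

```text
time: 50.98
tcp_pos: [0.4953, 0.1106, 0.0627]
tool_rot: [0.033, 0.045, 0.998, -0.004]
contact_force: [0.1, 0.0, 0.1]
width: 0.351
```

```bash
python3 go.py 0.4955 0.1125 0.053 175.05
```

```text
pos [0.4953 0.1106 0.0627] yaw 174.8680770607685 tilt z [ 0.0646 -0.0115 -0.9978] q6 -1.3145706636263383 F [0.0606 0.0035 0.1428] w 0.35123427123279083
cm now-axes [0.0624 0.1964 0.9679] after roll [-0.0016  0.191   0.971 ] roll -0.18192293923149805
```

Emit:
play_rows:
  plan: "0.04 0.19 0.5 -0.2; 0 0 0.4 0; 0 0 0 0"

```text
time: 51.35
tcp_pos: [0.4958, 0.1128, 0.0535]
tool_rot: [0.033, 0.043, 0.999, -0.004]
contact_force: [0.2, -0.0, -0.2]
width: 0.36
```

```bash
python3 go.py 0.4955 0.1125 0.0422 175.05; python3 snap.py t5;python3 - <<'E'
import cv2
p=cv2.imread("pics/t5.png");cv2.imwrite("pics/t5z.png",cv2.resize(p[60:310,160:360],None,fx=2.2,fy=2.2,interpolation=cv2.INTER_CUBIC))
E
```

```text
pos [0.4958 0.1128 0.0535] yaw 175.10146728989622 tilt z [ 0.0654 -0.0113 -0.9978] q6 -1.3128582215196263 F [ 0.1585 -0.0388 -0.1921] w 0.35976483528129916
cm now-axes [ 0.1035 -0.0247  1.1284] after roll [ 0.0287 -0.0311  1.1327] roll 0.05146728989620897
[0.4958 0.1128 0.0535] [ 0.0329  0.0428  0.9985 -0.0042] 0.35976483528129916 51.35
```

View pics/t5z.png

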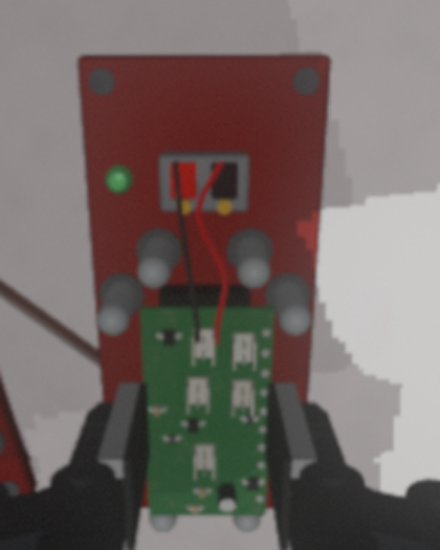

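Emit:
play_rows:
  plan: "0.04 -0.05 0.4 0; 0 0 0.35 0; 0 0 0.25 0; 0 0 0 0"

```text
time: 51.9
tcp_pos: [0.4962, 0.1121, 0.043]
tool_rot: [0.033, 0.043, 0.999, -0.004]
contact_force: [-0.3, 0.4, 0.4]
width: 0.353
```

```bash
python3 go.py 0.4955 0.1123 0.0422 175.05
```

```text
pos [0.4962 0.1121 0.043 ] yaw 175.09353430419188 tilt z [ 0.0657 -0.0112 -0.9978] q6 -1.3127158972272894 F [-0.2904  0.3998  0.4228] w 0.3534116716593343
cm now-axes [0.0737 0.0145 0.0747] after roll [0.0686 0.014  0.0796] roll 0.04353430419186566
```

Emit:
play_rows:
  plan: "0.05 0.01 0.08 0; 0 0 0 0"

```text
time: 52.15
tcp_pos: [0.4957, 0.1123, 0.0422]
tool_rot: [0.033, 0.043, 0.999, -0.004]
contact_force: [-0.1, -0.4, -0.6]
width: 0.356
```

Emit:
play_rows:
  plan: "0 0 0 0; 0 0 0 0; 0 0 0 0; 0 0 0 0"
  fingers: 4.5

```text
time: 52.65
tcp_pos: [0.4959, 0.1123, 0.0424]
tool_rot: [0.033, 0.043, 0.999, -0.004]
contact_force: [-0.6, -0.1, -0.5]
width: 0.526
```

Emit:
play_rows:
  plan: "-0.03 0 -0.6 0; -0.06 0 -1 0; -0.06 0 -1.3 0; 0 0 -1.5 0; 0 0 -1.5 0; 0 0 -1.5 0; 0 0 -1.5 0; 0 0 -1.5 0; 0 -0.5 -1.5 0; 0 -1 -1 0; 0 -1 0 0; 0 0 0 0; 0 0 0 0"

```text
time: 54.28
tcp_pos: [0.486, 0.0865, 0.1814]
tool_rot: [0.034, 0.043, 0.998, -0.004]
contact_force: [-0.5, 0.0, -0.2]
width: 0.527
```

```bash
python3 snap.py t6; python3 hz.py t6; python3 snap.py top9 top
```

```text
[0.486  0.0865 0.1814] [ 0.0341  0.0432  0.9985 -0.0041] 0.5266286127559826 54.275
t6 brown [144. 367.] [  0.7883  -0.1056 121.3745  41.514  -40.0928]
t6 brown [360.8 364.5] [  0.8088   0.2194 131.0391  42.1805  30.1304]
t6 green [ 49.2 313.5] [ 0.6817 -0.2158 80.2221 40.9603  0.3368]
t6 green [189.  180.6] [ 0.4976  0.0139 63.2684 31.1359  4.77  ]
t6 green [280.1 178.7] [ 0.5038  0.1139 64.2019 32.9815 -4.8355]
   z pct [0.0165 0.0277 0.0382 0.0491 0.0597] slope [-3.0987 -2.5476]
   z pct [0.0729 0.0851 0.0949 0.1049 0.1154] slope [ 3.6624 -4.6388]
   z pct [0.0214 0.022  0.0226 0.0232 0.0258] slope [0.0002 0.0066]
   z pct [0.0212 0.0219 0.0225 0.0233 0.0283] slope [-0.0048  0.0046]
   z pct [0.0211 0.0219 0.0224 0.0229 0.0248] slope [-0.0045  0.0043]
[0.4859 0.0866 0.1813] [ 0.034   0.0431  0.9985 -0.0041] 0.5272305771306626 54.325
```

View pics/t6.png

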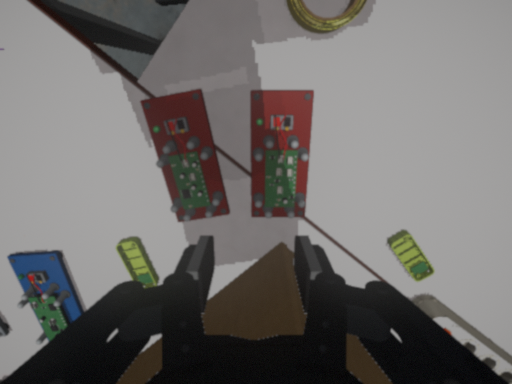

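Run:
```python
from plant import env
import cv2
env.finish_job();print("done",env.sense()["time"])
p=cv2.imread("pics/top9.png");cv2.imwrite("pics/top9z.png",cv2.resize(p[120:280,140:440],None,fx=2.6,fy=2.6,interpolation=cv2.INTER_CUBIC))
```

```text
the job is handed in; nothing more can be done
the job is handed in; nothing more can be done
```

All four boards are in their nests, and I handed the job in at about 54 s of the 128 s. I placed them in this order: long brown, middle-sized green, small with black chips, small with white connectors. The two small boards went into the two dark red nests.

**Seating:** Wrist-camera depth put every board's surface at about z 22.5 mm, against 2.5 mm on the table. That is 20 mm higher, matching the seat height, with no board visibly tilted. The wrist pictures show each board between its pins with its leads over the terminal.

**Forces:** The contact force stayed under about 2 N in every reading I took.

**Failed or disagreed:**
- Estimating board height from its apparent size in the picture gave 23–28 mm. It is accurate only to about 4 mm, so I went by the depth reading.
- The tool's tilt drifted to about 4° over the moves; slower moves mostly stopped it, and the placing was not affected.
- I took a last top-camera picture but did not look at it before handing in. I did not measure the half housings again; no move was aimed at them, and the last wrist picture shows both lying there.

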